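Change the tray on a bench mixer and set its shift lever to drive

ROBOT

A 7-joint arm with a two-finger parallel gripper is mounted at the origin on a cart in front of the work surface, level with it; the furniture and walls round the work are solid. World frame = base frame: x ahead of the robot, y to its left, z up, the work surface at z = 0. Lengths are in m, angles in rad, forces in N, time in s.
With the tool pointing down it reaches from about 0.425 to 0.875 m from the base axis. Payload 4.7 kg.
Tool frame: the origin (TCP) lies at the centre of the arm's flange, where the gripper is bolted on; the fingertips stand 182 mm ahead of it and the grasp point (between the pads) lies 164 mm ahead of it; x points along the fingers, y is the direction in which the jaws open and shut, and the axes are right-handed (so a half turn about x gives the same grasp; the last joint's range is limited). The gripper opens to 87 mm and grips with 3 to 60 N. Pads are 19 mm wide; open, the fingers measure 117 mm over their backs; the gripper's body (75 mm by 190 mm) begins 51 mm behind the grasp point.
Start: joints at [1.164, 0.321, -0.07, 1.45, 0.023, 1.371, -0.057], TCP at [0.266, -0.593, 0.405] pointing down, gripper open.
Joint ranges: [-2.86, 2.86], [-0.3, 2.09], [-1.38, 1.24], [0.06, 2.45], [-1.56, 4.7], [0.09, 2.05], [-2.69, 2.69]. Speed limits (rad/s): [2.57, 2.57, 3.14, 3.14, 3.14, 3.14, 3.14].

INTERFACE

Orientations are given as a rotation vector (axis times angle).
In Python, from bench import ctrl gives the robot as it stands.
- The arm moves only by the shell command python3 -m crank 'ROWS' [FORCE]. ROWS is JSON, one flat list of numbers, 7 for each row, row after row: the shift along the tool's x, y, z in mm, then the turn, a rotation vector about the tool's x, y, z in rad, then the finger opening in mm, from 0 to 87. A call has exactly 5 rows; each row shifts and turns the commanded pose from where the row before left it, along the tool's axes as they then stand; what a row does not reach is not made up. A row lasts 1/8 s, in which the tool goes at most 62.5 mm and 10.7 degrees, less where a joint would pass 70% of its speed; a pose out of reach is approached as far as the arm can. A call with a gripper value outside its range is refused whole. The fingers move at their own pace and stop on an object; FORCE is the grip in N (left out, the last holds). Time passes only in rows, so rows that do not move let the fingers close, or fill a call up. It gives the time, the measured TCP pose, the force and the opening at its end, in the units of the state.
- ctrl.get_state(): the state, without advancing time (a new reading comes with each control period).
- ctrl.get_image(name): name is "scene" or "top" or "wrist"; returns the picture (400x640x3 uint8, red, green, blue); there is no depth.
- ctrl.camera_params(name): a dict with "K" (3x3 intrinsics, pixels), "world_to_cam" (4x4, takes a point from world to camera coordinates); the wrist camera has in their place "hand_eye" (4x4, takes a point from camera to tool coordinates, whose origin is the TCP and whose axes are the tool frame's). Camera axes: x right, y down, z forward; pixel columns grow to the right and rows downward; lengths in m; the calibration is good to about 2 mm. A picture is of the moment at which its call begins: read the wrist's pose just before it. camera_params takes no time and is no camera call.
- ctrl.close_job(): hands the job in, once; it reports no verdict.
Trained networks look in the newest picture that a camera, given by its name, has taken for a name from the list of things; names that differ only in an ending like _2 or _b are one class to them, and where a whole thing is asked for, a point or a joint stands for the part that bears it (a point fixed in the world has none). Each returns a list of dicts, best first, with "confidence" (0 to 1); they miss things now and then, are a little off and sometimes report something else, mostly with a low value. They report only what shows in the picture. A call takes as long as a camera call. They do not tell look-alikes from the thing itself.
- ctrl.regions_of(camera, target): "region" (400x640 bool, what is visible of it) and "at" ([column, row] in pixels, amid what is visible of it).
- ctrl.mark_of(camera, target): "at" ([column, row] in pixels: a listed point, or the origin of a listed thing).
The state is a dict: "time": time; "joint_positions": joint angles; "qd": joint speeds; "joint_torque": joint torques, N m; "position": TCP position; "tool_rot": TCP orientation; "ft_force": force on the tool from outside, world axes, zero at the start; "torque": the same for the moment, N m; "grip_width": opening from 0.0 (shut) to 1.0 (fully open).
Only numpy, scipy, OpenCV 4.12 (cv2) and the standard library are available. Lean on these libraries where they do the work, as an engineer would, in place of code of your own. Each camera call takes 0.05 s, during which the arm holds its last target.

TASK

Get the bench mixer ready for a run: first move its shift lever through the H gate to the load position (right slot, pulled fully towards you, yellow dot), then find out which of the three trays drops over the dowel pins on the deck and seat it flat on the deck, leaving the other two lying flat on the bench. Stand every amber bottle upright in a cell of the seated tray, and only then shift the lever across neutral to drive (left slot, pushed fully away from you, green dot). Leave the other things on the bench undisturbed.

Things in the scene. Friction and masses are not known exactly. Their poses are not given: they have to be found in the camera images.
- deck (a point): Mixer: white fixed machine, 150 (x) by 310 (y) mm. On its left a deck 140 by 186 mm with an aluminium dowel plate in it, top 45 mm above the bench; on its right a gate box 120 by 104, 100 mm high, with the shift lever. This point: centre of the dowel plate's top; x away from the robot, y from the lever to the deck (left), z up. The fitting tray sits here, axes along these or half a turn round.
- lever_pivot (a point): Point inside the gate box about which the shift lever tilts: 159.5 mm right of (-y) and 15 mm below the deck point, 70 mm below the gate plate's top; axes as the deck's. The gate is an H: two lengthwise slots joined by a neutral cross slot; the lever changes sides only with the knob within 8 mm of the middle, fore and aft.
- knob (a point): Centre of the lever's black round knob, 35 mm across, on a 10 mm stem. From lever_pivot, in its axes: 135 mm * (sin(lever), cos(lever) sin(cross), cos(lever) cos(cross)). Moves with 1 to 3 N, stays where it is left, does not snap in. Green dot on the gate: left slot, far end (drive). Yellow dot: right slot, near end (load).
- lever (a joint): Fore-and-aft tilt of the shift lever, rad: + away from the robot, 0 neutral, ends at -0.286 and +0.286.
- cross (a joint): Sideways tilt of the shift lever, rad: + left; -0.217 is the right slot, +0.217 the left slot (0.04 rad of play in a slot).
- tray_1_handle (a point): Tray 1 of three alike but for their hole places. Body 113 x 113, walls 28 high, floor 3 thick, four 52 mm cells, centres 27.5 mm from the middle in x and y. At each y end an ear 22 x 113 x 6 with one 13.5 mm hole (half-turn symmetric, 157 over the ears). Point: centre of the blue handle block, 30 (x) x 16 (y) x 32 high, 48 mm above the underside; grip along y. 0.28 kg.
- tray_2_handle (a point): Tray 2 of three alike but for their hole places. Body 113 x 113, walls 28 high, floor 3 thick, four 52 mm cells, centres 27.5 mm from the middle in x and y. At each y end an ear 22 x 113 x 6 with one 13.5 mm hole (half-turn symmetric, 157 over the ears). Point: centre of the blue handle block, 30 (x) x 16 (y) x 32 high, 48 mm above the underside; grip along y. 0.28 kg.
- tray_3_handle (a point): Tray 3 of three alike but for their hole places. Body 113 x 113, walls 28 high, floor 3 thick, four 52 mm cells, centres 27.5 mm from the middle in x and y. At each y end an ear 22 x 113 x 6 with one 13.5 mm hole (half-turn symmetric, 157 over the ears). Point: centre of the blue handle block, 30 (x) x 16 (y) x 32 high, 48 mm above the underside; grip along y. 0.28 kg.
- dowels_p_seat (a point): Dowel plate p: aluminium, 130 x 176 x 5 mm, with two 10 mm pins 13 mm high, top 5 mm tapered, one near each y end; 2 kg, lies in the deck's low rim and stays there. One of three is fitted, the others are absent (None). Point: centre of its top (the deck point), axes as the deck's. The tray that fits (find out which) drops until it lies on the plate; any other stays on the pin tips, 13 mm higher.
- dowels_r_seat (a point): Dowel plate r: aluminium, 130 x 176 x 5 mm, with two 10 mm pins 13 mm high, top 5 mm tapered, one near each y end; 2 kg, lies in the deck's low rim and stays there. One of three is fitted, the others are absent (None). Point: centre of its top (the deck point), axes as the deck's. The tray that fits (find out which) drops until it lies on the plate; any other stays on the pin tips, 13 mm higher.
- dowels_q_seat (a point): Dowel plate q: aluminium, 130 x 176 x 5 mm, with two 10 mm pins 13 mm high, top 5 mm tapered, one near each y end; 2 kg, lies in the deck's low rim and stays there. One of three is fitted, the others are absent (None). Point: centre of its top (the deck point), axes as the deck's. The tray that fits (find out which) drops until it lies on the plate; any other stays on the pin tips, 13 mm higher.
- bottle_1_centre (a point): Small amber bottle with a black cap, standing: 44 mm across, 85 mm tall, cap 25 mm across and 13 mm high; 0.09 kg. Point: its centre, 42.5 mm above its foot. Absent (None) in some runs.
- bottle_2_centre (a point): Small amber bottle with a black cap, standing: 44 mm across, 85 mm tall, cap 25 mm across and 13 mm high; 0.09 kg. Point: its centre, 42.5 mm above its foot. Absent (None) in some runs.
- bottle_3_centre (a point): Small amber bottle with a black cap, standing: 44 mm across, 85 mm tall, cap 25 mm across and 13 mm high; 0.09 kg. Point: its centre, 42.5 mm above its foot. Absent (None) in some runs.
- bottle_4_centre (a point): Small amber bottle with a black cap, standing: 44 mm across, 85 mm tall, cap 25 mm across and 13 mm high; 0.09 kg. Point: its centre, 42.5 mm above its foot. Absent (None) in some runs.
- buffer_bottle: Bystander, white bottle with a blue cap, 66 across, 135 tall mm; origin under its centre. Not to be disturbed.
- sensor_case: Bystander, flat clear-lidded case, 55x85x18 mm; origin under its centre. Not to be disturbed.
- marker: Bystander, blue-capped marker pen, 132 long mm; origin under its centre. Not to be disturbed.
Things that resemble listed ones, but are neither listed nor needed, are in the scene too. What is shaped like the part that bears bottle_4_centre but purple is not meant.

How it is judged:
By the outcome, as a careful person would: the job done as asked, in the order asked, and still so for the second after the job is handed in, with the robot touching nothing.
Of dowels_p, dowels_r, dowels_q only 1 to 1 are there at a start; the rules pass over those that are not, and their reading is None.
Of bottle_1, bottle_2, bottle_3, bottle_4 only 3 to 4 are there at a start; the rules pass over those that are not, and their reading is None.
At some moment in a run one of tray_1, tray_2, tray_3 may be knocked a few centimetres aside while the robot is not near it.
It also fails if it takes over 210 s, if anything falls off the work surface, if the arm or the gripper's body presses on something with over 40 N, if the wrist force passes 120 N, or if a joint passes its speed limit or range.

## Working session

There is one attempt and no reset: what is moved stays moved. The work goes in short steps, Python scripts to look and compute and a shell command to move; the robot and the scene stay as the last step left them, time stands still between calls to the robot, and variables do not carry over. Pictures are saved under pics/ and viewed, and the job is handed in when it is done.

```bash
ls -la; mkdir -p pics; python3 - <<'E'
from bench import ctrl
import cv2, numpy as np
s=ctrl.get_state(); print({k:np.round(v,3).tolist() for k,v in s.items()})
for n in ("scene","top","wrist"):
    im=ctrl.get_image(n); cv2.imwrite(f"pics/a_{n}.png",im[:,:,::-1])
    p=ctrl.camera_params(n); print(n,{k:np.round(v,3).tolist() for k,v in p.items()})
E
```

```text
total 12
drwxr-xr-x  3 agent agent 4096 Dec  6 15:18 .
drwxr-xr-x 23 root  root  4096 Dec  6 15:18 ..
drwxr-xr-x  2 agent agent 4096 Dec  6 15:18 pics
{'time': 0.0, 'joint_positions': [1.164, 0.322, -0.07, 1.452, 0.023, 1.371, -0.057], 'qd': [0.001, 0.001, 0.001, -0.002, -0.0, 0.0, 0.0], 'joint_torque': [0.001, -49.128, -0.404, -31.252, -0.064, 0.044, 0.0], 'position': [0.265, -0.593, 0.404], 'tool_rot': [1.989, 0.427, -1.99], 'ft_force': [-0.294, 0.191, -0.614], 'torque': [-0.016, -0.01, -0.011], 'grip_width': 1.003}
scene {'K': [[368.762, 0.0, 319.51], [0.0, 368.762, 199.196], [0.0, 0.0, 1.0]], 'world_to_cam': [[-0.598, -0.802, 0.003, 0.384], [-0.438, 0.323, -0.839, 0.304], [0.672, -0.503, -0.544, 0.95], [0.0, 0.0, 0.0, 1.0]]}
top {'K': [[409.25, 0.0, 319.082], [0.0, 409.25, 203.038], [0.0, 0.0, 1.0]], 'world_to_cam': [[0.021, -1.0, 0.011, 0.046], [-0.997, -0.021, -0.072, 0.56], [0.072, -0.01, -0.997, 1.13], [0.0, 0.0, 0.0, 1.0]]}
wrist {'K': [[301.187, 0.0, 319.649], [0.0, 301.187, 199.369], [0.0, 0.0, 1.0]], 'hand_eye': [[-0.0, -0.249, 0.969, 0.021], [1.0, 0.0, 0.001, 0.0], [-0.0, 0.969, 0.249, -0.068], [0.0, 0.0, 0.0, 1.0]]}
```

View pics/a_top.png

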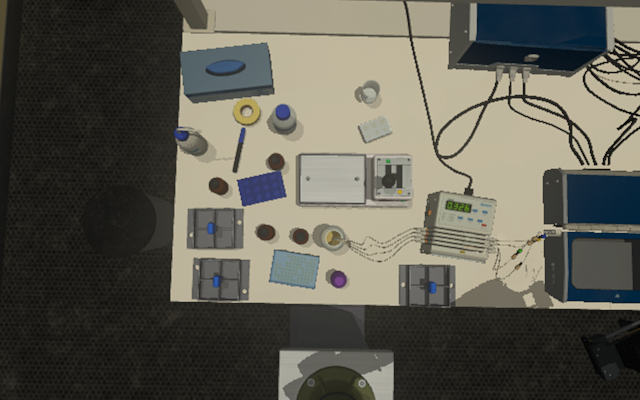

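View pics/a_scene.png

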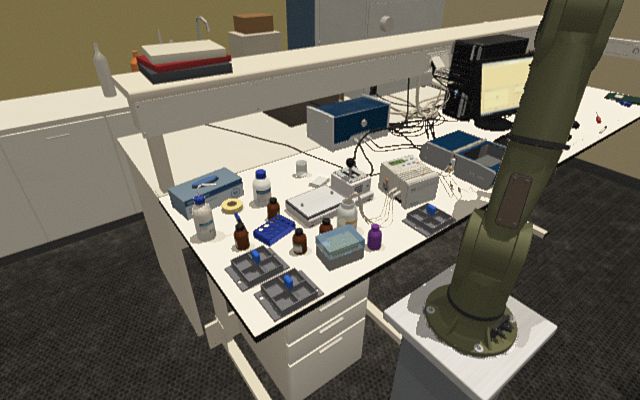

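View pics/a_wrist.png

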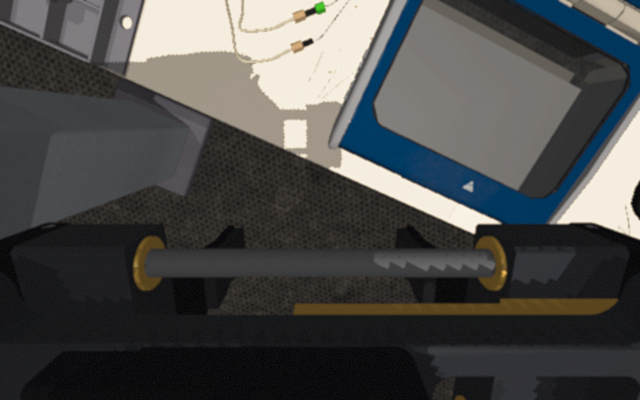

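The top view shows the mixer at about (355,180) with the lever at (390,180). The trays are at (215,228), (220,280) and (428,286). There are four dark or amber bottles at (277,161), (219,186), (265,232) and (300,236), plus a purple look-alike at (338,279).

```bash
cat > h.py <<'E'
from bench import ctrl
import numpy as np, cv2
from scipy.spatial.transform import Rotation as R
def cam(n,st=None):
    p=ctrl.camera_params(n); K=np.array(p["K"])
    if n=="wrist":
        st=st or ctrl.get_state(); T=np.eye(4); T[:3,:3]=R.from_rotvec(st["tool_rot"]).as_matrix(); T[:3,3]=st["position"]
        c2w=T@np.array(p["hand_eye"])
    else: c2w=np.linalg.inv(np.array(p["world_to_cam"]))
    return K,c2w
def toworld(n,uv,z,st=None):
    K,c=cam(n,st); d=c[:3,:3]@np.linalg.solve(K,[uv[0],uv[1],1.]); o=c[:3,3]
    return o+d*(z-o[2])/d[2]
def topix(n,P,st=None):
    K,c=cam(n,st); w=np.linalg.inv(c); q=K@(w[:3,:3]@np.asarray(P,float)+w[:3,3]); return q[:2]/q[2]
def tri(obs):  # [(cam,uv,st)]
    A=[];b=[]
    for n,uv,st in obs:
        K,c=cam(n,st); d=c[:3,:3]@np.linalg.solve(K,[uv[0],uv[1],1.]); d/=np.linalg.norm(d); M=np.eye(3)-np.outer(d,d); A.append(M); b.append(M@c[:3,3])
    return np.linalg.lstsq(np.vstack(A),np.hstack(b),rcond=None)[0]
def snap(n,fn,crop=None,scale=1):
    st=ctrl.get_state(); im=ctrl.get_image(n)[:,:,::-1]
    o=im
    if crop: x0,y0,x1,y1=crop; o=im[y0:y1,x0:x1]
    cv2.imwrite("pics/"+fn,cv2.resize(o,None,fx=scale,fy=scale,interpolation=cv2.INTER_CUBIC)); return st,im
def pose():
    s=ctrl.get_state(); p=np.array(s["position"]); M=R.from_rotvec(s["tool_rot"]).as_matrix(); return s,p,M
E
python3 - <<'E'
from h import *
snap("top","b_top.png",(170,90,470,310),2.6)
snap("scene","b_scene.png",(180,140,480,320),2.6)
hz=dict(deck=.045,lever_pivot=.03,knob=.16,tray_1_handle=.048,dowels_p_seat=.045,dowels_q_seat=.045,dowels_r_seat=.045,bottle_1_centre=.0425,buffer_bottle=0,sensor_case=0,marker=0)
for c in ("top","scene"):
  for k,z in hz.items():
    for r in ctrl.mark_of(c,k):
        print(c,k,np.round(r["at"],1).tolist(),round(r["confidence"],2),np.round(toworld(c,r["at"],z),4)[:2].tolist())
print(ctrl.get_state()["time"])
E
```

```text
top deck [301.4, 237.0] 0.68 [0.4634, 0.104]
top deck [240.2, 150.2] 0.4 [0.6993, 0.2789]
top lever_pivot [276.2, 163.2] 0.62 [0.6677, 0.1798]
top lever_pivot [300.6, 236.8] 0.4 [0.4637, 0.1067]
top knob [386.6, 176.9] 0.7 [0.6177, -0.1075]
top tray_1_handle [218.7, 280.4] 0.81 [0.3422, 0.324]
top dowels_q_seat [221.3, 280.4] 0.53 [0.342, 0.3177]
top dowels_r_seat [331.2, 176.9] 0.97 [0.6304, 0.0256]
top bottle_1_centre [215.8, 184.2] 0.82 [0.6035, 0.3432]
top buffer_bottle [285.0, 125.0] 0.86 [0.7849, 0.1605]
top sensor_case [375.2, 130.0] 0.83 [0.7764, -0.1012]
top marker [240.1, 151.1] 0.69 [0.7056, 0.2875]
scene deck [316.5, 197.8] 0.83 [0.634, 0.0199]
scene lever_pivot [352.5, 184.2] 0.8 [0.6485, -0.1667]
scene lever_pivot [241.8, 237.8] 0.53 [0.6045, 0.336]
scene knob [350.2, 161.2] 0.68 [0.6149, -0.1175]
scene tray_1_handle [287.1, 285.4] 0.83 [0.3312, 0.339]
scene dowels_q_seat [254.8, 257.8] 0.68 [0.481, 0.3546]
scene dowels_r_seat [314.9, 199.8] 0.86 [0.6267, 0.0325]
scene bottle_1_centre [240.0, 235.5] 0.66 [0.6034, 0.3412]
scene bottle_1_centre [350.6, 162.3] 0.61 [0.7773, -0.267]
scene buffer_bottle [259.2, 200.0] 0.69 [0.8079, 0.1641]
scene sensor_case [317.2, 180.9] 0.66 [0.7934, -0.1007]
scene marker [240.5, 224.3] 0.57 [0.71, 0.2916]
1.35
```

View pics/b_top.png

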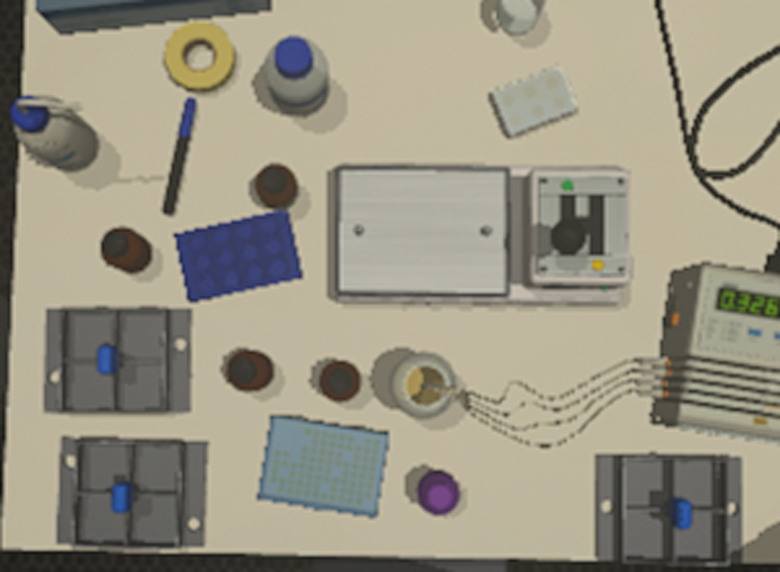

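View pics/b_scene.png

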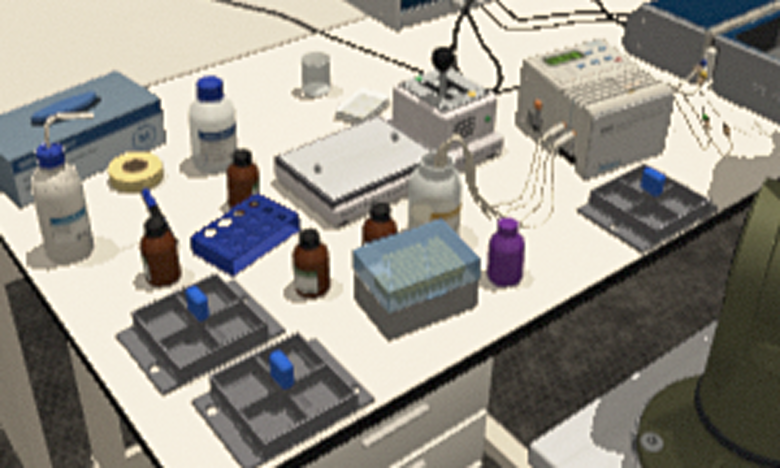

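```bash
python3 - <<'E'
from h import *
im=ctrl.get_image("top"); ctrl.get_image("scene")
vis=im[:,:,::-1].copy()
for k,z in dict(dowels_r_seat=.045,tray_1_handle=.028,bottle_1_centre=.085,knob=.165).items():
    for r in ctrl.regions_of("top",k):
        m=r["region"].astype(np.uint8); c,_=cv2.findContours(m,0,2)
        if not c: continue
        c=max(c,key=cv2.contourArea); rr=cv2.minAreaRect(c); b=cv2.boxPoints(rr)
        cv2.drawContours(vis,[c],-1,(0,0,255),1)
        W=np.array([toworld("top",p,z)[:2] for p in b])
        print(k,round(r["confidence"],2),np.round(r["at"],1).tolist(),"area",m.sum(),"ctr",np.round(W.mean(0),4).tolist(),"sides",np.round([np.linalg.norm(W[1]-W[0]),np.linalg.norm(W[2]-W[1])],4).tolist(),"ang",np.round(np.degrees([np.arctan2(*(W[1]-W[0])[::-1]),np.arctan2(*(W[2]-W[1])[::-1])]),1).tolist())
for r in ctrl.regions_of("scene","knob"): print("scene knob",r["at"],r["confidence"],r["region"].sum())
cv2.imwrite("pics/c.png",cv2.resize(vis[90:310,170:470],None,fx=2.6,fy=2.6))
for n,uv in dict(trayR=(432.3,287),trayUL=(170+106/2.6,90+358/2.6),trayLL=(170+121/2.6,90+497/2.6)).items(): print(n,toworld("top",uv,.064))
print("knob tri",tri([("top",(386.6,176.9),None),("scene",(350.2,161.2),None)]))
s,p,M=pose(); print(M.round(3)); print(cam("top")[1][:3,3])
E
```

```text
dowels_r_seat 0.78 [334.4, 181.0] area 3017 ctr [0.6263, 0.0205] sides [0.1775, 0.1308] ang [-88.7, -179.3]
dowels_r_seat 0.52 [301.6, 237.8] area 208 ctr [0.4648, 0.1037] sides [0.041, 0.0408] ang [-88.8, -178.7]
tray_1_handle 0.87 [220.8, 280.1] area 2333 ctr [0.3399, 0.3236] sides [0.1566, 0.1168] ang [-88.9, -178.1]
bottle_1_centre 0.83 [216.1, 186.5] area 288 ctr [0.5941, 0.3255] sides [0.0503, 0.048] ang [-88.7, -177.9]
knob 0.46 [386.0, 180.1] area 112 ctr [0.6069, -0.1102] sides [0.0297, 0.0248] ang [-88.7, -179.6]
scene knob [349.8, 162.3] 0.6 66
scene knob [286.4, 294.4] 0.35 2169
trayR [ 0.3376847  -0.24910618  0.064     ]
trayUL [0.48350154 0.34685401 0.064     ]
trayLL [0.3420783  0.32597859 0.064     ]
knob tri [ 0.61429185 -0.11067835  0.16231036]
[[-0.     0.408 -0.913]
 [-0.    -0.913 -0.408]
 [-1.     0.     0.   ]]
[0.47654558 0.06853784 1.16663075]
```

View pics/c.png

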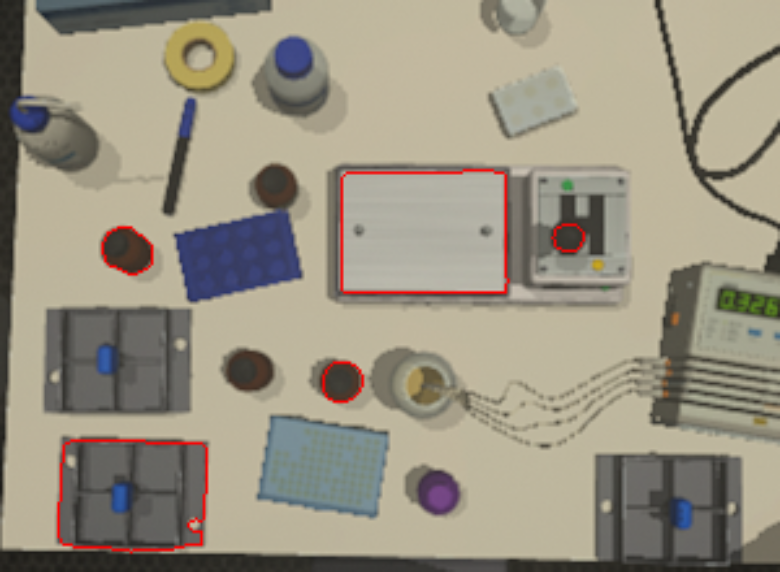

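```bash
python3 -m crank '[0,0,0,0.14,0,0,87, 0,0,0,0.14,0,0,87, 0,0,0,0.14,0,0,87, 0,-45,-32,0,0,0,87, 0,-45,-32,0,0,0,87]' 20; python3 -m crank '[0,-45,-32,0,0,0,87, 0,-45,-32,0,0,0,87, 0,-45,-32,0,0,0,87, 0,-45,-32,0,0,0,87, 0,-45,-32,0,0,0,87]'; python3 -m crank '[0,-45,-32,0,0,0,87, 0,-45,-32,0,0,0,87, 0,-45,-32,0,0,0,87, 0,-30,0,0,0,0,87, 0,0,0,0,0,0,87]'
python3 - <<'E'
from h import *
st,im=snap("wrist","d_w.png"); print(np.round(st["position"],4),R.from_rotvec(st["tool_rot"]).as_matrix().round(3).tolist(),st["time"])
for k,z in dict(deck=.045,knob=.165,lever_pivot=.03,dowels_r_seat=.045).items():
    for r in ctrl.mark_of("wrist",k): print(k,r["at"],r["confidence"],toworld("wrist",r["at"],z,st).round(4))
E
```

```text
time: 2.33
position: [0.3297, -0.5025, 0.4046]
tool_rot: [-2.221, 0.001, 2.221]
ft_force: [0.9, -0.1, 0.7]
grip_width: 0.996
time: 2.95
position: [0.49, -0.2765, 0.4051]
tool_rot: [2.222, -0.0, -2.22]
ft_force: [0.6, -1.2, -0.2]
grip_width: 1.003
time: 3.58
position: [0.5856, -0.1094, 0.4049]
tool_rot: [2.219, 0.009, -2.218]
ft_force: [-0.4, 0.1, 0.1]
grip_width: 1.001
[ 0.5856 -0.1094  0.4049] [[0.0, 0.007, -1.0], [0.001, -1.0, -0.007], [-1.0, -0.001, -0.0]] 3.575
deck [313.6, 3.7] 0.71 [ 0.7675 -0.102   0.045 ]
knob [326.8, 182.0] 0.92 [ 0.6105 -0.1145  0.165 ]
dowels_r_seat [202.6, 143.5] 0.94 [0.6295 0.0208 0.045 ]
```

View pics/d_w.png

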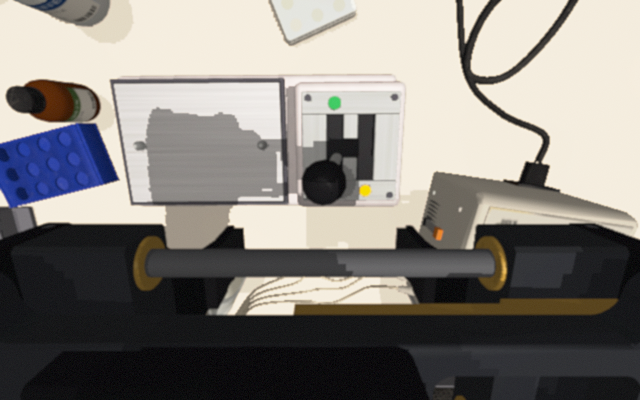

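The wrist view shows the mixer clearly: dowel plate corners near (112,80), (285,80), (288,203) and (131,204), pins near (141,146) and (263,145), knob (324,182), green dot (334,103), yellow dot (365,190).

```bash
python3 - <<'E'
from h import *
st=ctrl.get_state(); im=cv2.imread("pics/d_w.png")
cv2.imwrite("pics/d_crop.png",cv2.resize(im[60:220,100:420],None,fx=2.5,fy=2.5,interpolation=cv2.INTER_CUBIC))
hsv=cv2.cvtColor(im,cv2.COLOR_BGR2HSV)
for n,lo,hi in (("green",(50,120,60),(85,255,255)),("yellow",(20,150,120),(35,255,255))):
    m=cv2.inRange(hsv,lo,hi); k,l,s,c=cv2.connectedComponentsWithStats(m)
    for i in range(1,k):
        if s[i,4]>20: print(n,c[i].round(1),s[i,4],toworld("wrist",c[i],.1,st).round(4))
for n,uv,z in (("pl TL",(112,80),.045),("TR",(285,80),.045),("BR",(288,203),.045),("BL",(131,204),.045),("pinL",(141,146),.058),("pinR",(263,145),.058),
  ("s1",(308,97),.1),("s2",(390,96),.1),("s4",(389,195),.1),("pinLb",(141,146),.045)):
    print(n,toworld("wrist",uv,z,st).round(4))
E
```

```text
green [334.1 102.4] 109 [ 0.6696 -0.1288  0.1   ]
yellow [364.5 190.1] 94 [ 0.5887 -0.1589  0.1   ]
yellow [502.4 268. ] 138 [ 0.506  -0.3044  0.1   ]
pl TL [0.6958 0.1027 0.045 ]
TR [ 0.6955 -0.0794  0.045 ]
BR [ 0.5613 -0.0788  0.045 ]
BL [0.5605 0.104  0.045 ]
pinL [0.6281 0.0748 0.058 ]
pinR [ 0.6289 -0.0554  0.058 ]
s1 [ 0.6742 -0.1054  0.1   ]
s2 [ 0.6749 -0.1787  0.1   ]
s4 [ 0.5839 -0.1829  0.1   ]
pinLb [0.6271 0.0824 0.045 ]
```

View pics/d_crop.png

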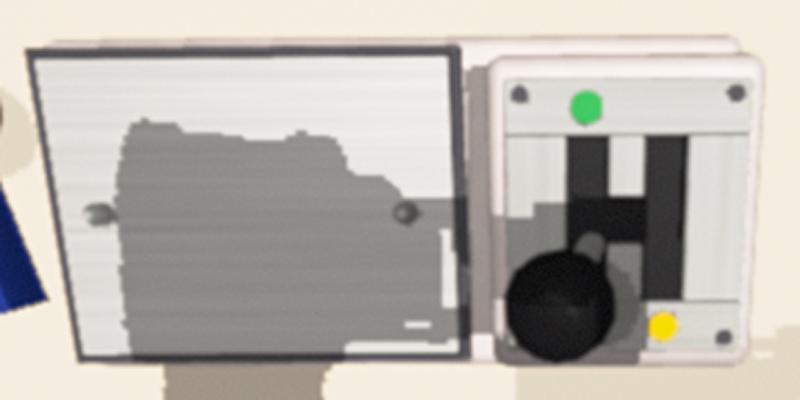

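```bash
python3 -m crank '[0,6,-25,0,0,0,70, 30,0,0,0,0,0,70, 30,0,0,0,0,0,70, 19,0,0,0,0,0,70, 0,0,0,0,0,0,70]' 15;python3 -m crank '[0,0,0,0,0,0,30, 0,0,0,0,0,0,30, 0,0,0,0,0,0,30, 0,0,0,0,0,0,30, 0,0,0,0,0,0,30]' 15
python3 - <<'E'
from h import *
st,im=snap("wrist","e_w.png")
E
```

```text
time: 4.45
position: [0.6095, -0.1199, 0.3242]
tool_rot: [-2.218, 0.0, 2.224]
ft_force: [0.1, 0.2, 0.3]
grip_width: 0.808
time: 5.08
position: [0.6106, -0.1158, 0.3268]
tool_rot: [-2.222, -0.009, 2.22]
ft_force: [-0.9, 6.3, 4.7]
grip_width: 0.381
```

View pics/e_w.png

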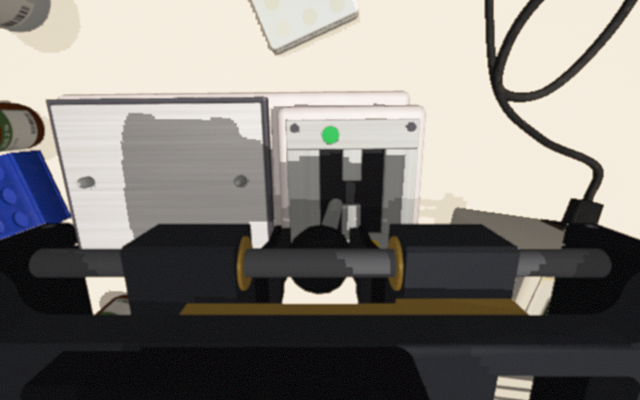

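```bash
python3 -m crank '[0,0,-6,0,0,0,30, 0,0,-6,0,0,0,30, 0,0,-5,0,0,0,30, 0,0,0,0,0,0,30, 0,0,0,0,0,0,30]' 20
python3 - <<'E'
from h import *
st,im=snap("wrist","f_w.png",(200,80,440,320),2.5)
E
```

```text
time: 5.75
position: [0.628, -0.1179, 0.328]
tool_rot: [2.225, 0.003, -2.217]
ft_force: [-0.4, 1.6, 6.8]
grip_width: 0.379
```

View pics/f_w.png

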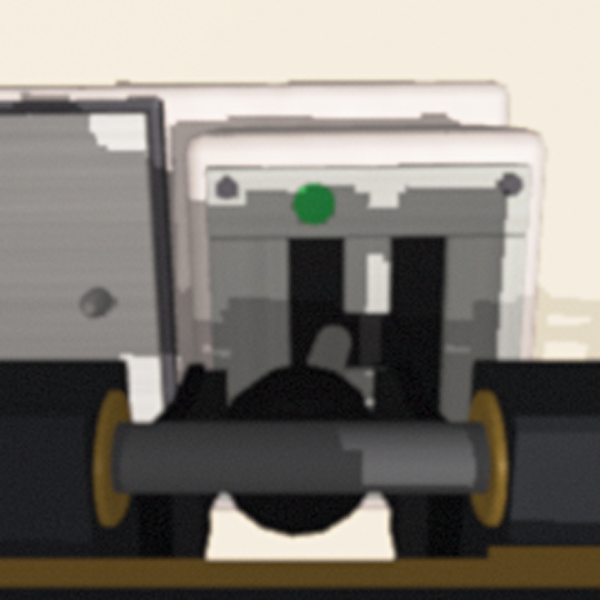

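```bash
python3 -m crank '[-2,10,0,0,0,0,30, -2,12,0,0,0,0,30, 0,12,0,0,0,0,30, 0,12,0,0,0,0,30, 2,12,0,0,0,0,30]' 20
python3 -m crank '[0,0,0,0,0,0,30, 0,0,0,0,0,0,30, 0,0,0,0,0,0,30, 0,0,0,0,0,0,30, 0,0,0,0,0,0,30]' 20
python3 - <<'E'
from h import *
st,im=snap("wrist","g_w.png",(200,80,440,320),2.5)
E
```

```text
time: 6.42
position: [0.6276, -0.1743, 0.3282]
tool_rot: [-2.219, -0.011, 2.219]
ft_force: [-0.7, 18.0, 10.1]
grip_width: 0.382
time: 7.05
position: [0.6279, -0.1728, 0.3286]
tool_rot: [-2.221, -0.012, 2.22]
ft_force: [-0.2, 13.6, 7.2]
grip_width: 0.384
```

View pics/g_w.png

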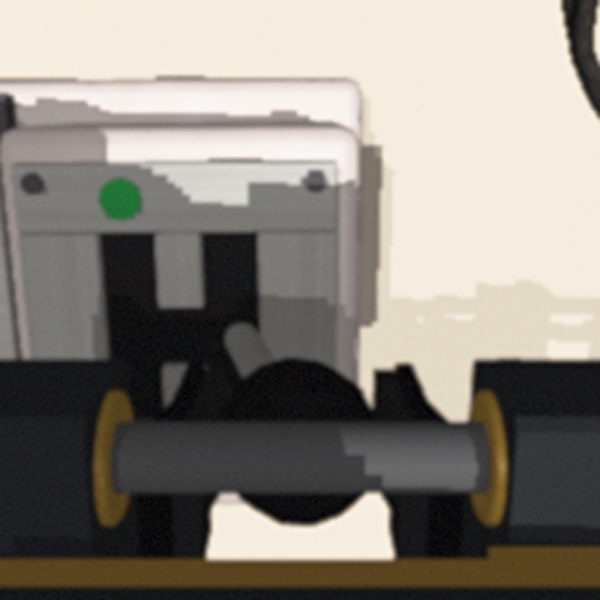

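```bash
python3 -m crank '[-1,-3,0,0,0,0,30, 0,0,10,0,0,0,30, 1,0,10,0,0,0,30, 2,0,10,0,0,0,30, 2,0,9,0,0,0,30]' 20
python3 -m crank '[0,0,3,0,0,0,30, 0,0,0,0,0,0,30, 0,0,0,0,0,0,30, 0,0,0,0,0,0,30, 0,0,0,0,0,0,30]' 20
python3 - <<'E'
from h import *
st,im=snap("wrist","i_w.png",(200,80,440,320),2.5)
E
```

```text
time: 7.72
position: [0.5889, -0.1707, 0.3228]
tool_rot: [-2.223, -0.011, 2.218]
ft_force: [10.3, 11.4, -3.5]
grip_width: 0.378
time: 8.35
position: [0.5878, -0.1703, 0.323]
tool_rot: [-2.229, -0.012, 2.213]
ft_force: [11.4, 11.8, -6.2]
grip_width: 0.375
```

View pics/i_w.png

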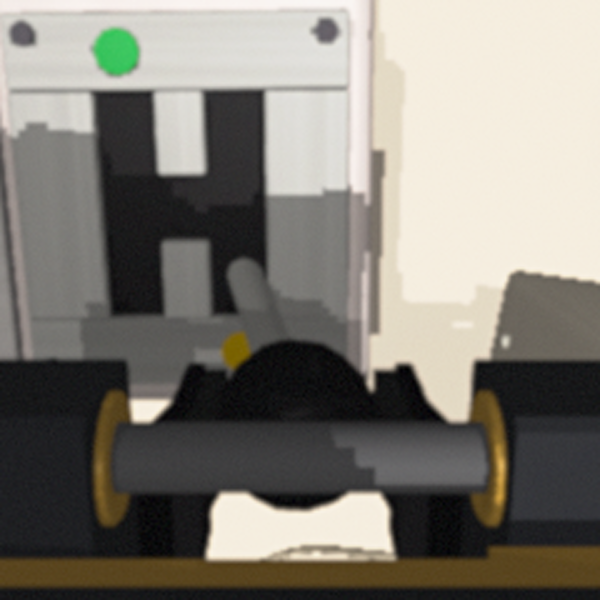

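```bash
python3 -m crank '[0,0,0,0,0,0,70, 0,0,0,0,0,0,70, 0,0,0,0,0,0,70, -40,0,0,0,0,0,70, -40,0,0,0,0,0,87]' 20
python3 -m crank '[-40,-50,20,0,0,0,87, 0,-50,20,0,0,0,87, 0,-50,0,0,0,0,87, 0,0,0,0,0,0,87, 0,0,0,0,0,0,87]' 20
python3 - <<'E'
from h import *
st,im=snap("wrist","j_w.png"); print(np.round(st["position"],4))
for k,z in dict(deck=.045,knob=.165,dowels_r_seat=.045).items():
    for r in ctrl.mark_of("wrist",k): print(k,r["at"],r["confidence"],toworld("wrist",r["at"],z,st).round(4))
E
```

```text
time: 9.02
position: [0.5841, -0.1769, 0.4035]
tool_rot: [2.217, -0.005, -2.225]
ft_force: [1.3, 0.2, 0.9]
grip_width: 0.836
time: 9.65
position: [0.5463, -0.0298, 0.4406]
tool_rot: [2.22, -0.005, -2.222]
ft_force: [-0.1, -1.0, -0.7]
grip_width: 1.0
[ 0.5463 -0.0298  0.4406]
knob [476.3, 149.4] 0.88 [ 0.5914 -0.1622  0.165 ]
dowels_r_seat [276.6, 110.9] 0.93 [0.6266 0.02   0.045 ]
```

View pics/j_w.png

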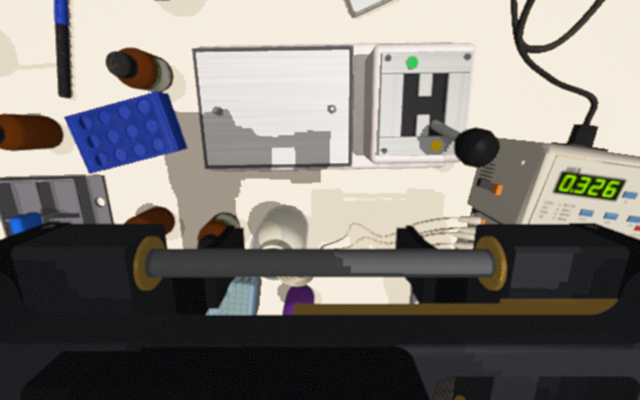

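The lever is in the right slot at the near end (knob at (477,147) beyond the yellow dot). Next I measure the plate and pins, then tray R.

```bash
python3 - <<'E'
from h import *
im=cv2.imread("pics/j_w.png"); st=ctrl.get_state()
print("knob",toworld("wrist",(477,147.5),.1564,st).round(4))
cv2.imwrite("pics/j_c.png",cv2.resize(im[35:180,180:400],None,fx=3.6,fy=3.6,interpolation=cv2.INTER_CUBIC))
for r in ctrl.regions_of("wrist","dowels_r_seat"):
    c,_=cv2.findContours(r["region"].astype(np.uint8),0,2); c=max(c,key=cv2.contourArea)[:,0,:]
    W=np.array([toworld("wrist",p,.045,st)[:2] for p in c]); rr=cv2.minAreaRect((W*1000).astype(np.float32)); print(r["confidence"],rr)
E
```

```text
knob [ 0.5924 -0.1661  0.1564]
0.96 ((627.9476928710938, 23.634445190429688), (131.67263793945312, 178.0259552001953), 0.8998841643333435)
0.45 ((693.86328125, 262.36456298828125), (15.979536056518555, 104.43303680419922), 80.27388763427734)
```

View pics/j_c.png

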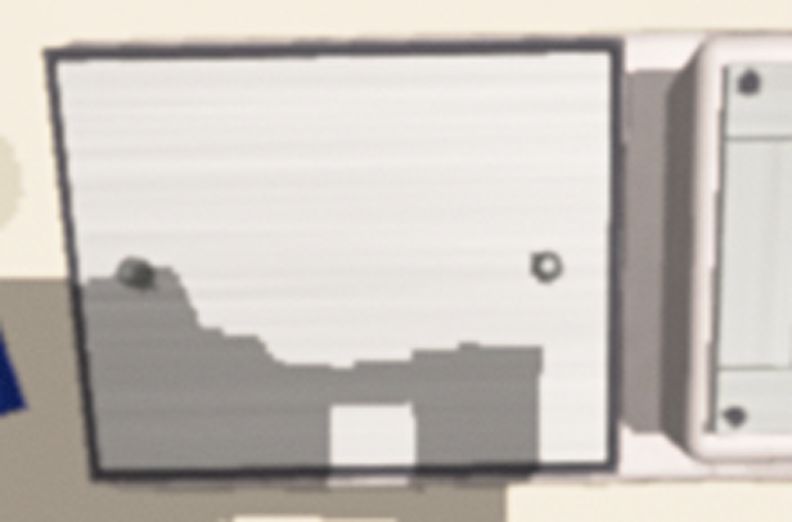

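```bash
python3 - <<'E'
from h import *
for i in range(8):
    st=ctrl.get_state(); M=R.from_rotvec(st["tool_rot"]).as_matrix()
    print(st["time"],np.round(st["position"],4),M[:,0].round(4),M[:,1].round(4)); 
    im=ctrl.get_image("wrist")
    for r in ctrl.regions_of("wrist","dowels_r_seat")[:1]:
        c,_=cv2.findContours(r["region"].astype(np.uint8),0,2); c=max(c,key=cv2.contourArea)[:,0,:]
        W=np.array([toworld("wrist",p,.045,st)[:2] for p in c]); rr=cv2.minAreaRect((W*1000).astype(np.float32)); print(r["confidence"],np.round(rr[0],1),np.round(rr[1],1),round(rr[2],2))
E
```

```text
9.9 [ 0.5465 -0.0291  0.4407] [-6.e-04 -5.e-04 -1.e+00] [-1.7e-03 -1.0e+00  5.0e-04]
0.66 [627.7  21.7] [130.4 176.2] 0.51
10.0 [ 0.5465 -0.0284  0.4408] [-4.e-04 -2.e-04 -1.e+00] [-6.e-04 -1.e+00  2.e-04]
10.1 [ 0.5465 -0.0279  0.4409] [-2.e-04 -1.e-04 -1.e+00] [ 2.e-04 -1.e+00  1.e-04]
0.88 [627.9  22.1] [130.4 175.4] 0.45
10.2 [ 0.5464 -0.0276  0.441 ] [-1.e-04 -2.e-04 -1.e+00] [ 7.e-04 -1.e+00  2.e-04]
0.83 [628.2  22.5] [130.  175.8] 1.0
10.3 [ 0.5464 -0.0275  0.441 ] [ 0.e+00 -1.e-04 -1.e+00] [ 8.e-04 -1.e+00  1.e-04]
0.97 [628.   22.1] [129.2 175.6] 0.16
10.4 [ 0.5464 -0.0274  0.441 ] [ 0.e+00 -1.e-04 -1.e+00] [ 9.e-04 -1.e+00  1.e-04]
0.8 [627.4  22.2] [130.5 175.7] 0.26
10.5 [ 0.5464 -0.0274  0.441 ] [ 1.e-04 -1.e-04 -1.e+00] [ 9.e-04 -1.e+00  1.e-04]
0.72 [628.3  21.9] [130.6 175.9] 0.91
10.6 [ 0.5464 -0.0275  0.441 ] [ 0.e+00 -1.e-04 -1.e+00] [ 9.e-04 -1.e+00  1.e-04]
0.55 [628.1  22.4] [129.9 175.1] 1.13
```

```bash
python3 - <<'E'
from h import *
st,im=snap("wrist","k_w.png"); hsv=cv2.cvtColor(im,cv2.COLOR_BGR2HSV); P={}
for n,lo,hi in (("green",(50,120,60),(85,255,255)),("yellow",(20,150,90),(35,255,255))):
    m=cv2.inRange(hsv,lo,hi); m[220:]=0; k,l,s,c=cv2.connectedComponentsWithStats(m)
    i=1+np.argmax(s[1:,4]); P[n]=toworld("wrist",c[i],.1,st); print(n,c[i].round(1),s[i,4],P[n].round(4))
print((P["green"]+P["yellow"])/2)
cv2.imwrite("pics/k_c.png",cv2.resize(im[90:130,190:350],None,fx=5,fy=5,interpolation=cv2.INTER_CUBIC))
E
```

```text
green [415.4  62.9] 92 [ 0.6705 -0.1218  0.1   ]
yellow [438.7 145.9] 83 [ 0.5901 -0.1527  0.1   ]
[ 0.6302828  -0.13724192  0.1       ]
```

View pics/k_c.png

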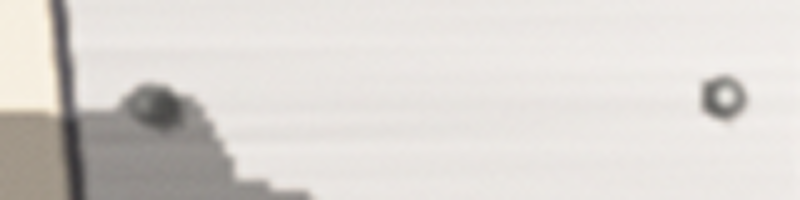

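```bash
python3 - <<'E'
from h import *
st=ctrl.get_state()
D=np.array([.628,.0222]); a=.012; Rz=np.array([[np.cos(a),-np.sin(a)],[np.sin(a),np.cos(a)]])
for uv in ((221.4,110.8),(334.5,109.5)):
    w=toworld("wrist",uv,.056,st)[:2]; print(w.round(4),"deckframe mm",(Rz.T@(w-D)*1000).round(1))
# top view tray holes (crop scale 2.6, from b_top) at z=.006
T={"UL":[(180,344),(56,377)],"LL":[(70,461),(193,524)],"R":[(606,506),(731,508)]}
for k,v in T.items():
    w=[toworld("top",(170+x/2.6,90+y/2.6),.006)[:2] for x,y in v]; print(k,np.round(w,4).tolist(),"d",np.round((w[0]-w[1])*1000,1),"mid",((w[0]+w[1])/2).round(4))
E
```

```text
[0.6266 0.0862] deckframe mm [-0.6 64. ]
[ 0.6282 -0.045 ] deckframe mm [ -0.6 -67.2]
UL [[0.5007, 0.2819], [0.4622, 0.4147]] d [  38.5 -132.8] mid [0.4815 0.3483]
LL [[0.3723, 0.3958], [0.3078, 0.2613]] d [ 64.5 134.5] mid [0.3401 0.3285]
R [[0.3354, -0.1835], [0.3359, -0.319]] d [ -0.5 135.5] mid [ 0.3357 -0.2512]
```

```bash
python3 -m crank '[0,44,40,0,0,0,87, 0,44,44,0,0,0,87, 0,44,44,0,0,0,87, 0,44,44,0,0,0,87, 0,44,44,0,0,0,87]' 20
python3 -m crank '[0,42,44,0,0,0,87, 0,0,0,0,0,0,87, 0,0,0,0,0,0,87, 0,0,0,0,0,0,87, 0,0,0,0,0,0,87]' 20
python3 - <<'E'
from h import *
st,im=snap("wrist","l_w.png"); print(np.round(st["position"],4),R.from_rotvec(st["tool_rot"]).as_matrix().round(4).tolist())
for r in ctrl.mark_of("wrist","tray_1_handle"): print(r["at"],r["confidence"],toworld("wrist",r["at"],.048,st).round(4))
E
```

```text
time: 11.38
position: [0.3289, -0.2488, 0.4413]
tool_rot: [2.222, -0.0, -2.219]
ft_force: [1.2, -1.1, -0.1]
grip_width: 1.0
time: 12.0
position: [0.2875, -0.2889, 0.441]
tool_rot: [2.219, 0.004, -2.22]
ft_force: [-0.2, 0.8, -0.3]
grip_width: 1.001
[ 0.2875 -0.2889  0.441 ] [[-0.0003, 0.0033, -1.0], [-0.0001, -1.0, -0.0033], [-1.0, 0.0001, 0.0003]]
```

View pics/l_w.png

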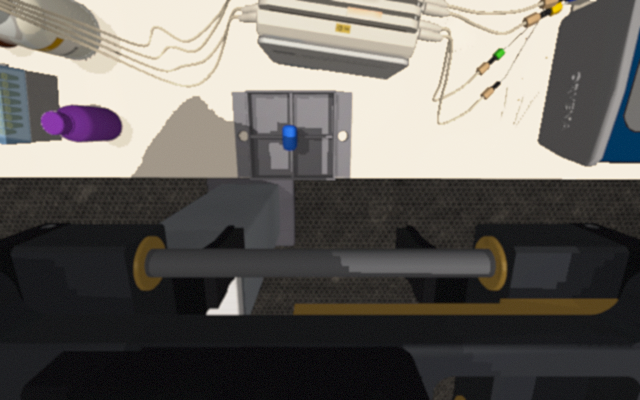

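```bash
python3 - <<'E'
from h import *
for i in range(2):
    st,im=snap("wrist",f"m_w{i}.png",(220,80,370,190),5)
    hsv=cv2.cvtColor(im,cv2.COLOR_BGR2HSV); m=cv2.inRange(hsv,(100,150,60),(125,255,255)); m[:,:230]=0;m[:,360:]=0;m[200:]=0
    y,x=np.where(m); print(st["time"],np.round(st["position"],4),x.min(),x.max(),y.min(),y.max(),x.mean(),y.mean(), toworld("wrist",(x.mean(),y.mean()),.055,st).round(4))
    for r in ctrl.regions_of("wrist","tray_1_handle")[:1]:
        c,_=cv2.findContours(r["region"].astype(np.uint8),0,2); c=max(c,key=cv2.contourArea)[:,0,:]
        W=np.array([toworld("wrist",p,.006,st)[:2] for p in c]); rr=cv2.minAreaRect((W*1000).astype(np.float32)); print(r["confidence"],np.round(rr[0],1),np.round(rr[1],1),round(rr[2],2))
for uv in ((242.5,136),(342.5,136)): print(toworld("wrist",uv,.006,st).round(4))
E
```

```text
12.1 [ 0.2872 -0.2892  0.441 ] 282 296 125 149 289.08682634730536 136.74550898203591 [ 0.3378 -0.2532  0.055 ]
12.2 [ 0.2869 -0.2894  0.441 ] 282 296 125 149 288.97280966767374 136.6132930513595 [ 0.3378 -0.2533  0.055 ]
[ 0.3362 -0.1859  0.006 ]
[ 0.3365 -0.3205  0.006 ]
```

View pics/m_w1.png

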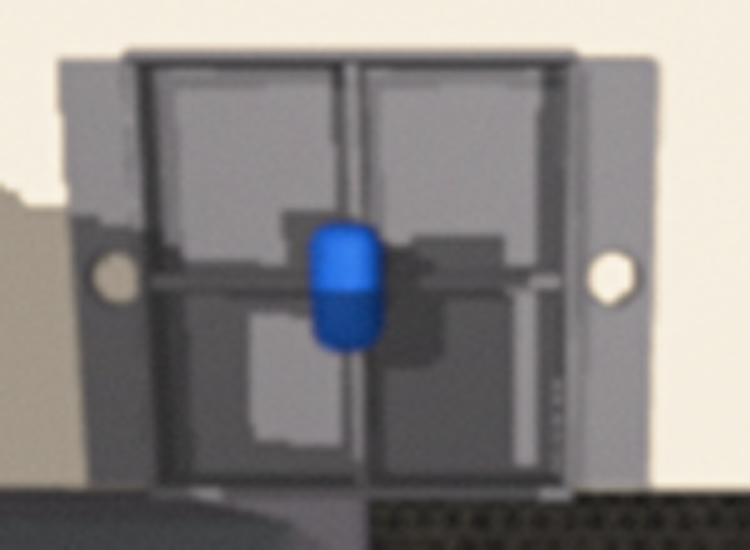

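```bash
python3 - <<'E'
from h import *
st=ctrl.get_state()
b=toworld("wrist",(340,70),0,st); b2=toworld("wrist",(400,78),0,st);print(b,b2)
for h in (.04,.06,.08,.1,.12): print(h,toworld("wrist",(330,38),h,st).round(3), toworld("wrist",(412,48),h,st).round(3))
print(topix("wrist",[.337,-.2532,.048],st), cam("top")[1][:3,3])
E
```

```text
[ 0.41985619 -0.31624386  0.        ] [ 0.41026435 -0.394708    0.        ]
0.04 [ 0.448 -0.302  0.04 ] [ 0.437 -0.396  0.04 ]
0.06 [ 0.443 -0.301  0.06 ] [ 0.433 -0.391  0.06 ]
0.08 [ 0.438 -0.3    0.08 ] [ 0.429 -0.385  0.08 ]
0.1 [ 0.433 -0.3    0.1  ] [ 0.424 -0.38   0.1  ]
0.12 [ 0.428 -0.299  0.12 ] [ 0.42  -0.374  0.12 ]
[289.29602795 136.893758  ] [0.47654558 0.06853784 1.16663075]
```

```bash
python3 -m crank '[0,-18,-25,0,0,0,87, 0,-18,-25,0,0,0,87, 40,0,0,0,0,0,87, 50,0,0,0,0,0,87, 50,0,0,0,0,0,87]' 40
python3 -m crank '[40,0,0,0,0,0,60, 30,0,0,0,0,0,60, 17,0,0,0,0,0,60, 0,0,0,0,0,0,60, 0,0,0,0,0,0,60]' 40
python3 - <<'E'
from h import *
st,im=snap("wrist","n_w.png"); print(np.round(st["position"],4),R.from_rotvec(st["tool_rot"]).as_matrix().round(4).tolist())
E
```

```text
time: 12.92
position: [0.3367, -0.2536, 0.2999]
tool_rot: [2.222, 0.0, -2.219]
ft_force: [0.4, -0.5, -0.0]
grip_width: 1.002
time: 13.55
position: [0.337, -0.254, 0.2148]
tool_rot: [2.222, 0.0, -2.22]
ft_force: [1.3, 0.4, 0.1]
grip_width: 0.695
[ 0.337  -0.254   0.2148] [[0.001, 0.0008, -1.0], [-0.0008, -1.0, -0.0008], [-1.0, 0.0008, -0.001]]
```

View pics/n_w.png

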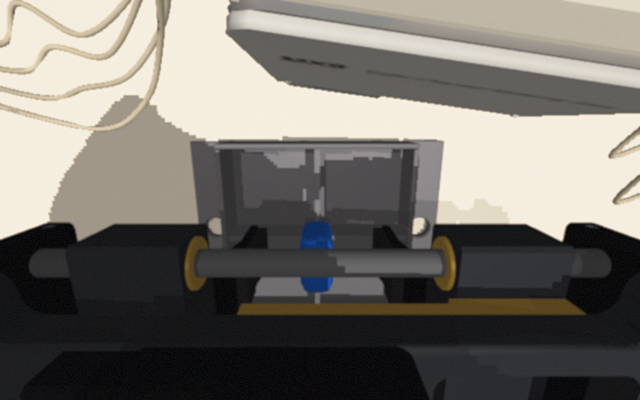

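```bash
python3 -m crank '[0,0,0,0,0,0,8, 0,0,0,0,0,0,8, 0,0,0,0,0,0,8, 0,0,0,0,0,0,8, 0,0,0,0,0,0,8]' 50
python3 -m crank '[-10,0,0,0,0,0,8, -20,0,0,0,0,0,8, -40,0,0,0,0,0,8, -40,0,0,0,0,0,8, -20,0,0,0,0,0,8]' 50
python3 -m crank '[-20,0,0,0,0,0,8, 0,0,0,0,0,0,8, 0,0,0,0,0,0,8, 0,0,0,0,0,0,8, 0,0,0,0,0,0,8]' 50
python3 - <<'E'
from h import *
st,im=snap("wrist","o_w.png"); print(np.round(st["position"],4),R.from_rotvec(st["tool_rot"]).as_matrix().round(4).tolist())
snap("scene","o_s.png",(180,100,540,320),2.2)
E
```

```text
time: 14.22
position: [0.3366, -0.2536, 0.214]
tool_rot: [2.221, 0.001, -2.221]
ft_force: [-0.1, 3.1, 0.3]
grip_width: 0.207
time: 14.85
position: [0.3368, -0.2538, 0.3466]
tool_rot: [2.223, -0.001, -2.217]
ft_force: [0.2, -0.1, -2.6]
grip_width: 0.182
time: 15.48
position: [0.3364, -0.2536, 0.3633]
tool_rot: [-2.22, -0.002, 2.223]
ft_force: [-0.3, -0.1, -2.8]
grip_width: 0.179
[ 0.3364 -0.2536  0.3633] [[-0.0011, 0.0008, -1.0], [0.0008, -1.0, -0.0008], [-1.0, -0.0008, 0.0011]]
```

View pics/o_w.png

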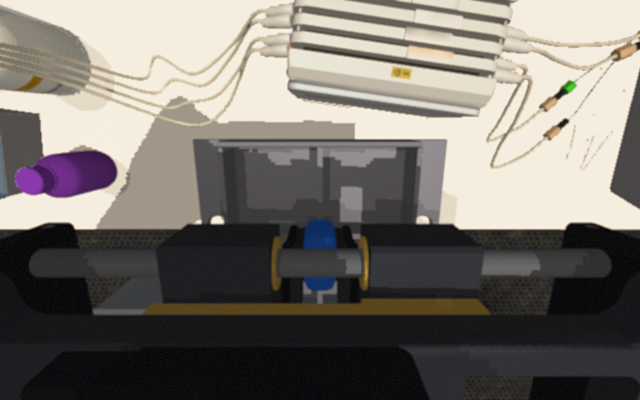

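View pics/o_s.png

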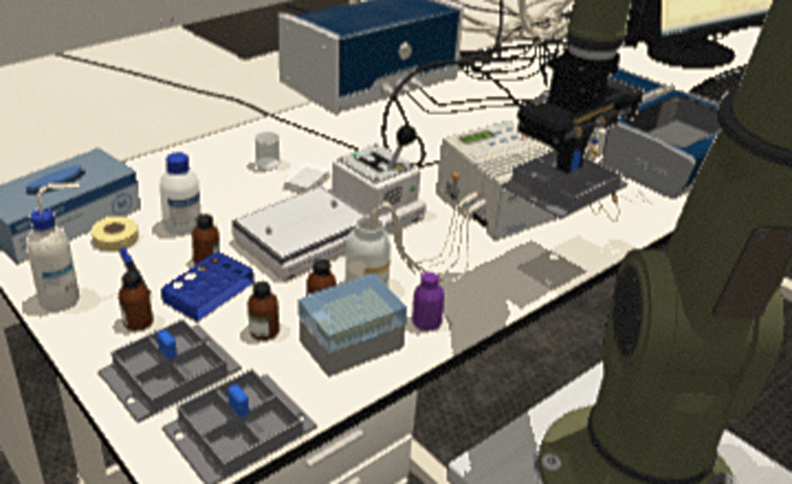

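```bash
python3 -m crank '[-40,0,0,0,0,0,8, -40,0,0,0,0,0,8, 0,-40,-40,0,0,0,8, 0,-40,-40,0,0,0,8, 0,-40,-40,0,0,0,8]' 50
python3 -m crank '[0,-40,-40,0,0,0,8, 0,-40,-40,-0.01,0,0,8, 0,-40,-40,0,0,0,8, 0,-34,-51,0,0,0,8, 0,0,0,0,0,0,8]' 50
python3 -m crank '[0,0,0,0,0,0,8, 0,0,0,0,0,0,8, 0,0,0,0,0,0,8, 0,0,0,0,0,0,8, 0,0,0,0,0,0,8]' 50
python3 - <<'E'
from h import *
st,im=snap("wrist","p_w.png"); print(st["time"],np.round(st["position"],4),R.from_rotvec(st["tool_rot"]).as_matrix().round(4).tolist())
E
```

```text
time: 16.2
position: [0.4575, -0.1324, 0.4441]
tool_rot: [2.222, -0.0, -2.22]
ft_force: [0.0, -0.8, -2.6]
grip_width: 0.18
time: 16.82
position: [0.629, 0.0253, 0.4407]
tool_rot: [2.211, 0.024, -2.219]
ft_force: [-0.4, -0.5, -3.6]
grip_width: 0.177
time: 17.45
position: [0.6264, 0.0213, 0.4444]
tool_rot: [2.217, 0.011, -2.215]
ft_force: [0.2, 0.0, -2.4]
grip_width: 0.18
17.45 [0.6264 0.0213 0.4444] [[0.0007, 0.0104, -0.9999], [-0.0005, -0.9999, -0.0104], [-1.0, 0.0005, -0.0006]]
```

View pics/p_w.png

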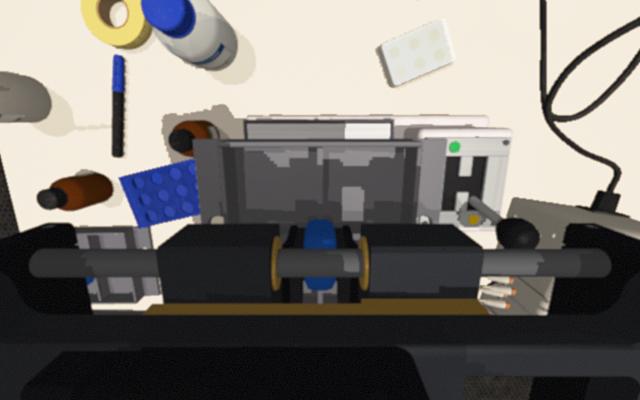

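```bash
python3 -m crank '[40,0,-1,0,0,0,8, 40,0,0,0,0,0,8, 40,0,0,0,0,0,8, 30,0,0,0,0,0,8, 10,0,0,0,0,0,8]' 50
python3 -m crank '[0,0,0,0,0,0,8, 0,0,0,0,0,0,8, 0,0,0,0,0,0,8, 0,0,0,0,0,0,8, 0,0,0,0,0,0,8]' 50
python3 - <<'E'
from h import *
st,im=snap("wrist","q_w.png"); print(st["time"],np.round(st["position"],4),R.from_rotvec(st["tool_rot"]).as_matrix().round(4).tolist())
snap("scene","q_s.png",(240,120,440,260),4)
E
```

```text
time: 18.12
position: [0.6268, 0.0212, 0.2818]
tool_rot: [2.212, 0.012, -2.22]
ft_force: [-0.2, 0.5, -2.9]
grip_width: 0.181
time: 18.75
position: [0.6277, 0.0215, 0.2843]
tool_rot: [2.216, 0.012, -2.215]
ft_force: [-0.1, -0.5, -3.2]
grip_width: 0.179
18.75 [0.6277 0.0215 0.2843] [[0.0005, 0.0108, -0.9999], [-0.0001, -0.9999, -0.0108], [-1.0, 0.0001, -0.0005]]
```

View pics/q_w.png

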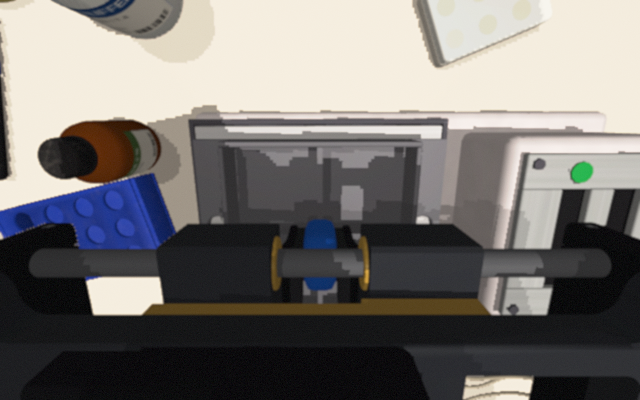

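View pics/q_s.png

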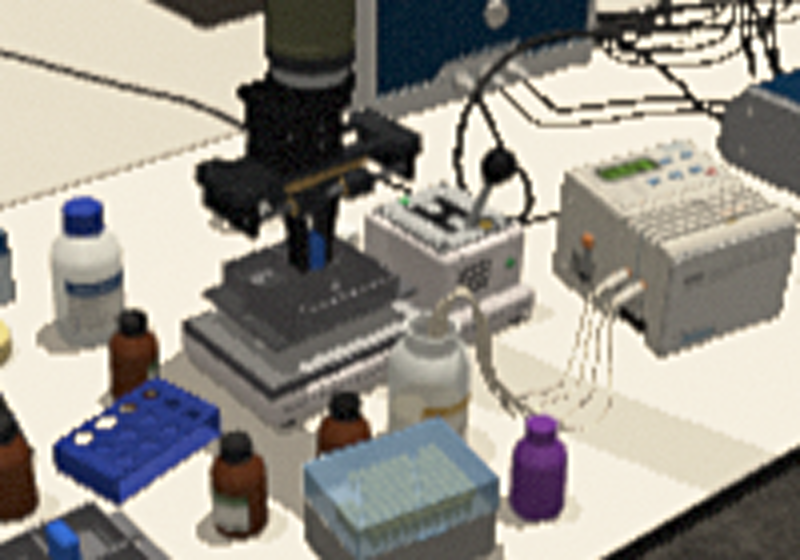

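```bash
python3 -m crank '[5,0,0,0,0,0,8, 5,0,0,0,0,0,8, 3,0,0,0,0,0,8, 2,0,0,0,0,0,8, 0,0,0,0,0,0,8]' 50
python3 -m crank '[3,0,0,0,0,0,8, 2,0,0,0,0,0,8, 0,0,0,0,0,0,8, 0,0,0,0,0,0,8, 0,0,0,0,0,0,8]' 50
```

```text
time: 19.48
position: [0.6276, 0.0215, 0.2688]
tool_rot: [2.216, 0.012, -2.216]
ft_force: [-0.3, 0.3, -2.0]
grip_width: 0.179
time: 20.1
position: [0.6277, 0.0215, 0.2641]
tool_rot: [2.216, 0.012, -2.216]
ft_force: [0.2, -0.0, -2.7]
grip_width: 0.18
```

```bash
python3 -m crank '[2,0,0,0,0,0,8, 2,0,0,0,0,0,8, 1.5,0,0,0,0,0,8, 0,0,0,0,0,0,8, 0,0,0,0,0,0,8]' 50
```

```text
time: 20.72
position: [0.6277, 0.0215, 0.2599]
tool_rot: [2.216, 0.011, -2.216]
ft_force: [-3.3, -0.6, 6.3]
grip_width: 0.174
```

Contact came at the seated height, about z = 0.0455 at the underside and well below the pin tips. I'll release and retreat.

```bash
python3 -m crank '[0,0,0,0,0,0,30, 0,0,0,0,0,0,45, 0,0,0,0,0,0,60, 0,0,0,0,0,0,60, -20,0,0,0,0,0,60]' 20
python3 -m crank '[-40,0,0,0,0,0,60, -40,0,15,0,0,0,60, -40,0,30,0,0,0,60, -40,0,37,0,0,0,60, 0,0,0,0,0,0,60]' 20
python3 - <<'E'
from h import *
snap("scene","r_s0.png",(240,120,440,260),4)
for i in range(3): ctrl.get_image("top")
snap("top","r_t.png",(170,90,470,310),2.6)
st,im=snap("wrist","r_w.png"); print(st["time"],np.round(st["position"],4))
E
```

```text
time: 21.35
position: [0.6269, 0.0213, 0.2774]
tool_rot: [2.212, 0.012, -2.22]
ft_force: [-0.2, -0.6, -1.1]
grip_width: 0.642
time: 21.98
position: [0.5446, 0.0217, 0.4444]
tool_rot: [2.224, 0.01, -2.205]
ft_force: [0.1, 0.3, 0.0]
grip_width: 0.686
22.225 [0.5458 0.0204 0.4375]
```

View pics/r_w.png

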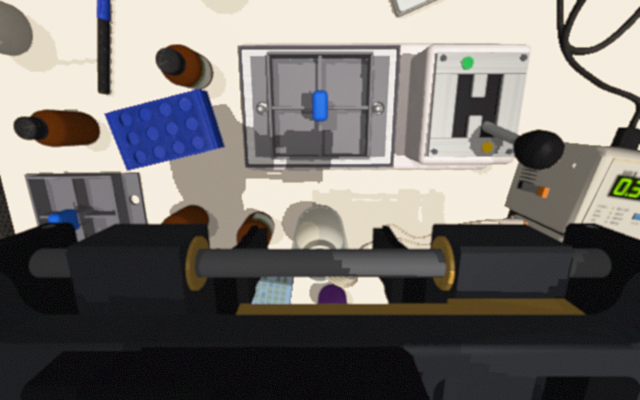

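View pics/r_s0.png

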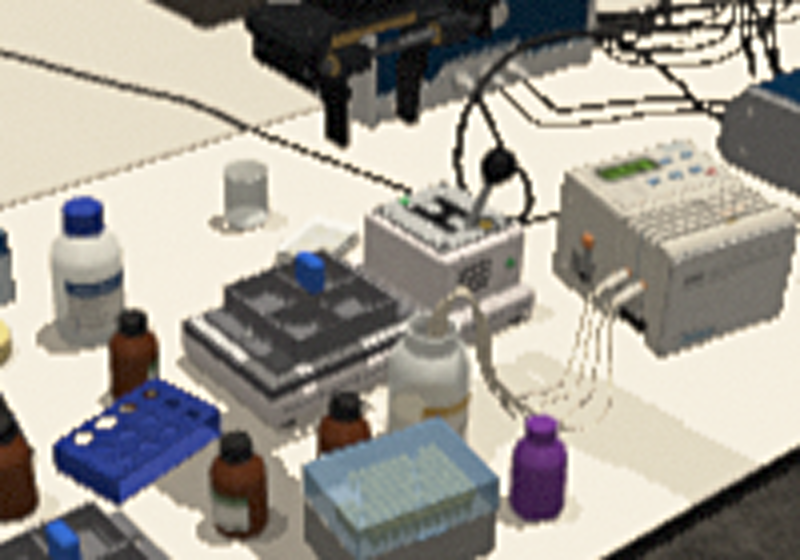

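View pics/r_t.png

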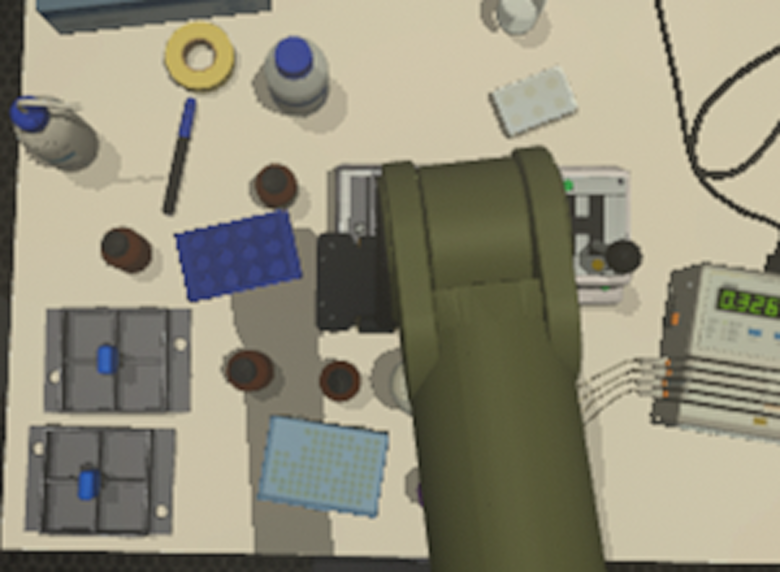

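The tray is seated with both pins through the ear holes (wrist (262,107) and (378,107)). One spare tray, lower left, has been knocked aside and still lies flat. Next I locate the four amber bottles.

```bash
python3 - <<'E'
from h import *
im=cv2.imread("pics/r_t.png")
cv2.imwrite("pics/s_t.png",cv2.resize(im[140:420,80:420],None,fx=2.3,fy=2.3,interpolation=cv2.INTER_CUBIC))
for n,c in dict(A=(273,180),B=(121,246),C=(243,368),D=(340,378)).items():
    print(n,toworld("top",(170+c[0]/2.6,90+c[1]/2.6),.085).round(4))
for r in ctrl.mark_of("wrist","bottle_1_centre"): print(r["at"],r["confidence"],toworld("wrist",r["at"],.0425).round(4))
ctrl.get_image("scene")
for r in ctrl.mark_of("scene","bottle_1_centre"): print(r["at"],r["confidence"],toworld("scene",r["at"],.0425).round(4))
E
```

```text
A [0.6691 0.178  0.085 ]
B [0.5976 0.3308 0.085 ]
C [0.4761 0.2029 0.085 ]
D [0.468  0.1045 0.085 ]
[58.6, 127.4] 0.96 [0.603  0.336  0.0425]
[255.6, 234.5] 0.2 [0.4679 0.1041 0.0425]
[239.6, 236.0] 0.68 [0.6018 0.3434 0.0425]
```

View pics/s_t.png

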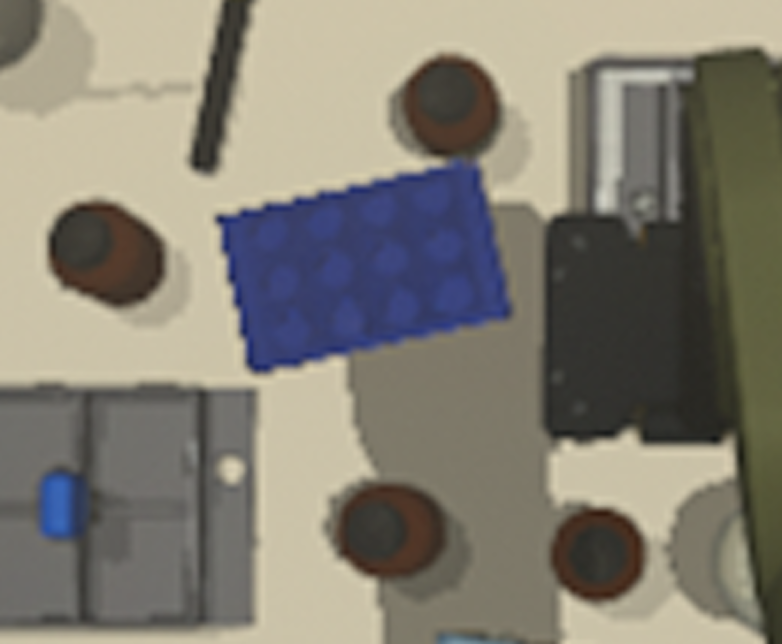

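```bash
python3 - <<'E'
from h import *
print("white mouth",tri([("top",(332.7,237.3),None),("scene",(348,201),None)]).round(4))
print("wire loop?",tri([("top",(170+440/2.6,90+385/2.6),None),("scene",(240+460/4,120+290/4),None)]).round(4))
print("D cap", tri([("top",(170+339.6/2.6,90+380.4/2.6),None),("scene",(240+344/4,120+403/4),None)]).round(4))
print("box corners top", [toworld("top",(170+x/2.6,90+y/2.6),.07)[:2].round(3).tolist() for x,y in ((273,417),(388,432),(377,516),(258,500))])
for n,c in dict(A=(274.3,180),B=(117,244),C=(242.2,370),D=(339.6,380)).items():
    print(n,toworld("top",(170+c[0]/2.6,90+c[1]/2.6),.085).round(4))
E
```

```text
white mouth [0.4642 0.0208 0.1211]
wire loop? [0.46   0.0025 0.1486]
D cap [0.4659 0.1055 0.0783]
box corners top [[0.427, 0.173], [0.414, 0.055], [0.329, 0.064], [0.342, 0.185]]
A [0.6691 0.1766 0.085 ]
B [0.5996 0.3349 0.085 ]
C [0.4741 0.2036 0.085 ]
D [0.466  0.1048 0.085 ]
```

```bash
python3 -m crank '[0,-50,-15,0,0,0,60, 10,-50,-15,0,0,0,60, 10,-55,-15,0,0,0,60, 10,0,0,0,0,0,60, 0,0,0,0,0,0,60]' 20
python3 -m crank '[0,0,0,0,0,0,60, 0,0,0,0,0,0,60, 0,0,0,0,0,0,60, 0,0,0,0,0,0,60, 0,0,0,0,0,0,60]' 20
python3 - <<'E'
from h import *
st,im=snap("wrist","t_w.png"); print(st["time"],np.round(st["position"],4),R.from_rotvec(st["tool_rot"]).as_matrix().round(4).tolist())
for r in ctrl.mark_of("wrist","bottle_1_centre"): print(r["at"],r["confidence"],toworld("wrist",r["at"],.0425,st).round(4))
E
```

```text
time: 23.05
position: [0.5889, 0.1756, 0.4068]
tool_rot: [2.212, 0.011, -2.219]
ft_force: [0.4, -1.4, 0.3]
grip_width: 0.688
time: 23.68
position: [0.5889, 0.176, 0.4086]
tool_rot: [2.216, 0.012, -2.216]
ft_force: [-0.1, -0.2, 0.2]
grip_width: 0.687
23.675 [0.5889 0.176  0.4086] [[0.0002, 0.0107, -0.9999], [-0.0001, -0.9999, -0.0107], [-1.0, 0.0001, -0.0002]]
[178.1, 169.8] 0.7 [0.6016 0.339  0.0425]
[297.7, 272.2] 0.27 [0.4731 0.202  0.0425]
```

View pics/t_w.png

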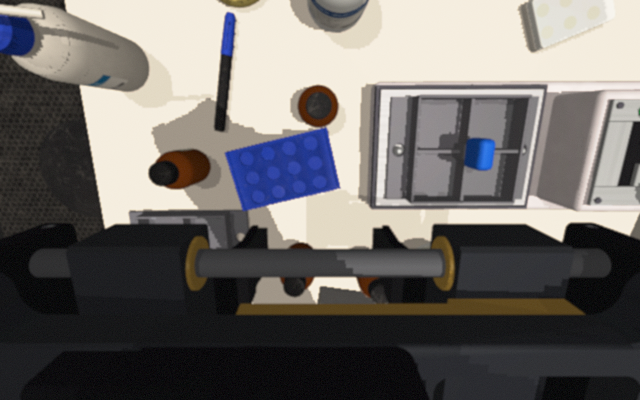

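```bash
python3 - <<'E'
from h import *
im=cv2.imread("pics/t_w.png"); st=ctrl.get_state()
a=cv2.resize(im[75:135,285:355],None,fx=5,fy=5,interpolation=cv2.INTER_CUBIC); b=cv2.resize(im[140:200,140:220],None,fx=5,fy=5,interpolation=cv2.INTER_CUBIC)
cv2.imwrite("pics/u.png",np.hstack([a,b]))
print("A",toworld("wrist",(319,103.5),.085,st).round(4),"B",toworld("wrist",(164,172),.085,st).round(4))
E
```

```text
A [0.6739 0.1773 0.085 ] B [0.6059 0.3336 0.085 ]
```

View pics/u.png

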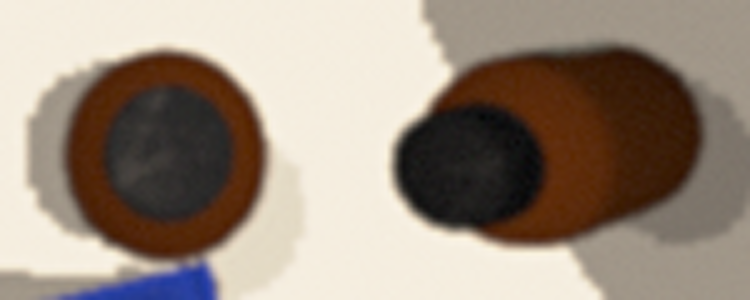

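```bash
python3 -m crank '[0,-1,-43,0,0,0,60, 0,0,-40,0,0,0,60, 50,0,0,0,0,0,60, 50,0,0,0,0,0,60, 30,0,0,0,0,0,60]' 20
python3 -m crank '[0,0,0,0,0,0,60, 20,0,0,0,0,0,60, 10,0,0,0,0,0,60, 0,0,0,0,0,0,60, 0,0,0,0,0,0,60]' 20
python3 - <<'E'
from h import *
st,im=snap("wrist","v_w.png"); print(np.round(st["position"],4))
snap("scene","v_s.png",(220,140,380,260),4.5)
E
```

```text
time: 24.4
position: [0.6712, 0.1775, 0.2751]
tool_rot: [2.211, 0.011, -2.22]
ft_force: [0.5, 0.6, 0.4]
grip_width: 0.688
time: 25.02
position: [0.6722, 0.1781, 0.2492]
tool_rot: [2.217, 0.012, -2.215]
ft_force: [-0.4, 0.3, -0.1]
grip_width: 0.689
[0.6722 0.1781 0.2492]
```

View pics/v_w.png

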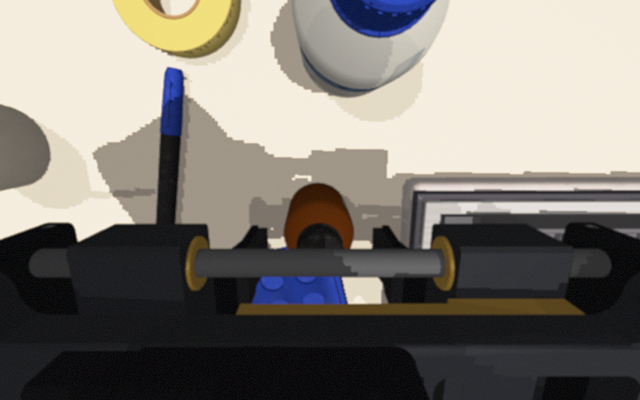

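View pics/v_s.png

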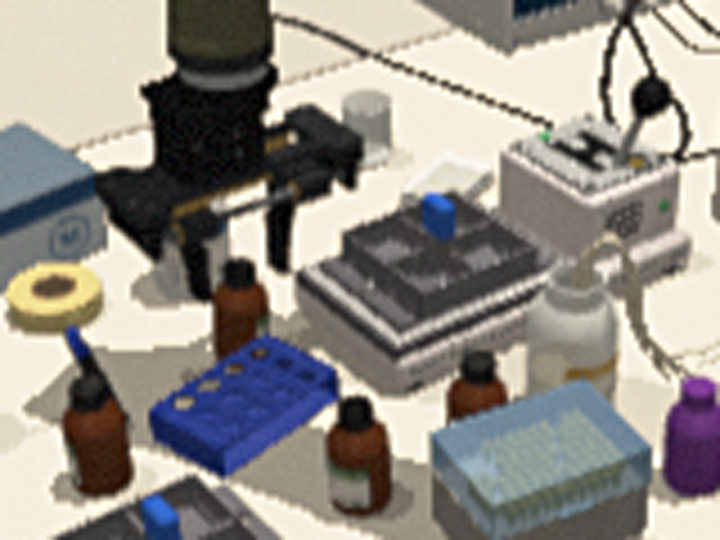

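```bash
python3 -m crank '[-3,0,0,0,0,0,15, 0,0,0,0,0,0,15, 0,0,0,0,0,0,15, 0,0,0,0,0,0,15, 0,0,0,0,0,0,15]' 30
python3 -m crank '[-10,0,0,0,0,0,15, -20,0,0,0,0,0,15, -40,0,0,0,0,0,15, -40,0,0,0,0,0,15, 0,0,0,0,0,0,15]' 30
python3 - <<'E'
from h import *
st,im=snap("wrist","w_w.png"); print(np.round(st["position"],4))
snap("scene","w_s.png",(220,100,380,220),4.5)
E
```

```text
time: 25.75
position: [0.6719, 0.1781, 0.2515]
tool_rot: [2.216, 0.012, -2.216]
ft_force: [0.0, 0.6, 0.7]
grip_width: 0.275
time: 26.38
position: [0.6728, 0.1789, 0.3679]
tool_rot: [2.227, 0.015, -2.207]
ft_force: [0.2, 0.8, -1.0]
grip_width: 0.271
[0.6728 0.1789 0.3679]
```

View pics/w_w.png

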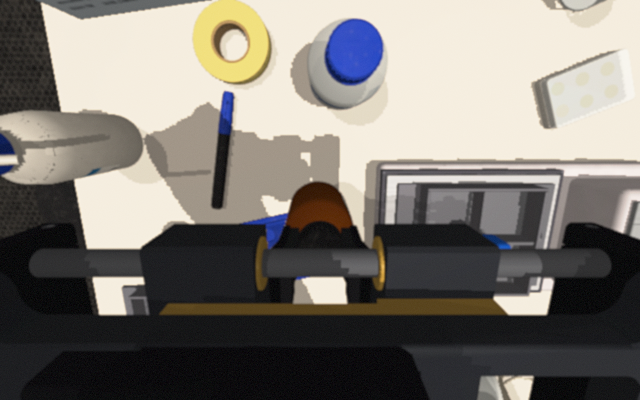

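View pics/w_s.png

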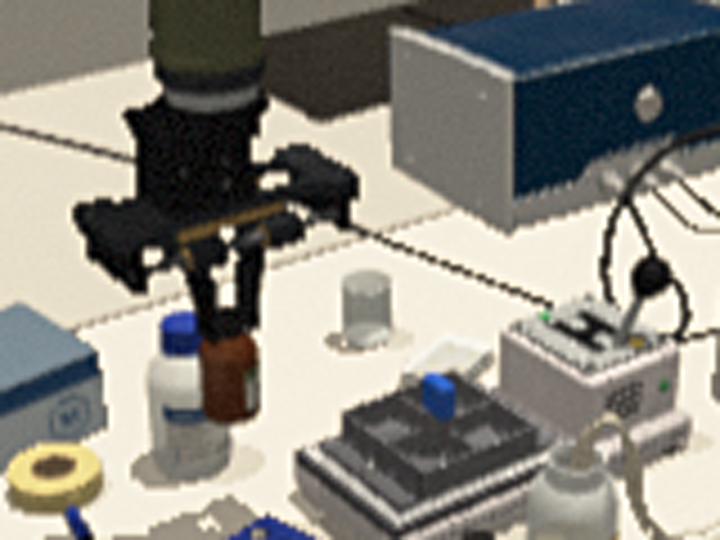

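```bash
python3 -m crank '[0,40,6,0,0,0,15, 0,44,6,0,0,0,15, 0,44,6,0,0,0,15, 0,0,0,0,0,0,15, 0,0,0,0,0,0,15]' 30
python3 -m crank '[0,0,0,0,0,0,15, 0,0,0,0,0,0,15, 0,0,0,0,0,0,15, 0,0,0,0,0,0,15, 0,0,0,0,0,0,15]' 30
python3 - <<'E'
from h import *
st,im=snap("wrist","x_w.png"); print(np.round(st["position"],4))
E
```

```text
time: 27.1
position: [0.655, 0.05, 0.3606]
tool_rot: [2.214, 0.013, -2.218]
ft_force: [0.9, 0.7, -1.6]
grip_width: 0.273
time: 27.72
position: [0.6553, 0.0498, 0.3615]
tool_rot: [2.216, 0.012, -2.216]
ft_force: [-0.1, -1.0, -1.4]
grip_width: 0.275
[0.6553 0.0498 0.3615]
```

View pics/x_w.png

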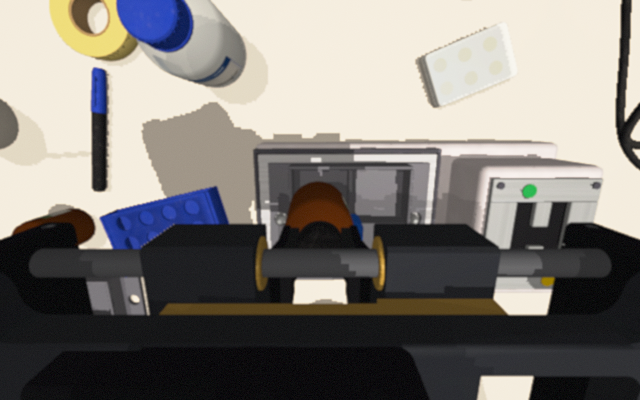

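```bash
python3 -m crank '[20,0,-1,0,0,0,15, 15,0,0,0,0,0,15, 10,0,0,0,0,0,15, 7,0,0,0,0,0,15, 4,0,0,0,0,0,15]' 30
python3 -m crank '[2,0,0,0,0,0,15, 2,0,0,0,0,0,15, 1,0,0,0,0,0,15, 0,0,0,0,0,0,15, 0,0,0,0,0,0,15]' 30
```

```text
time: 28.4
position: [0.6563, 0.0498, 0.305]
tool_rot: [2.216, 0.012, -2.216]
ft_force: [0.0, -0.1, -0.3]
grip_width: 0.276
time: 29.02
position: [0.6564, 0.0498, 0.3007]
tool_rot: [2.216, 0.012, -2.216]
ft_force: [0.3, 0.0, -0.5]
grip_width: 0.272
```

```bash
python3 -m crank '[1,0,0,0,0,0,15, 1,0,0,0,0,0,15, 0,0,0,0,0,0,15, 0,0,0,0,0,0,15, 0,0,0,0,0,0,15]' 30
```

```text
time: 29.65
position: [0.6565, 0.0498, 0.2994]
tool_rot: [2.217, 0.012, -2.215]
ft_force: [-0.7, -0.3, 5.1]
grip_width: 0.269
```

Contact is at the expected floor height, so I release, rise, and head for the view of B.

```bash
python3 -m crank '[0,0,0,0,0,0,30, 0,0,0,0,0,0,45, 0,0,0,0,0,0,50, -30,0,0,0,0,0,50, -40,0,0,0,0,0,50]' 30
python3 -m crank '[-30,-50,15,0,0,0,60, 0,-55,20,0,0,0,60, 0,-55,20,0,0,0,60, 0,-55,20,0,0,0,60, 0,-55,20,0,0,0,60]' 30
python3 -m crank '[0,0,10,0,0,0,60, 0,0,0,0,0,0,60, 0,0,0,0,0,0,60, 0,0,0,0,0,0,60, 0,0,0,0,0,0,60]' 30
python3 - <<'E'
from h import *
st,im=snap("wrist","y_w.png"); print(st["time"],np.round(st["position"],4),R.from_rotvec(st["tool_rot"]).as_matrix().round(4).tolist())
snap("scene","y_s.png",(220,100,380,220),4.5)
E
```

```text
time: 30.28
position: [0.6559, 0.0496, 0.3676]
tool_rot: [2.212, 0.012, -2.22]
ft_force: [0.9, 0.1, -0.4]
grip_width: 0.561
time: 30.9
position: [0.5576, 0.3203, 0.3983]
tool_rot: [2.216, 0.011, -2.216]
ft_force: [-0.7, 0.8, -0.2]
grip_width: 0.687
time: 31.52
position: [0.5491, 0.3177, 0.3984]
tool_rot: [2.217, 0.01, -2.217]
ft_force: [0.2, 0.3, 0.1]
grip_width: 0.694
31.525 [0.5491 0.3177 0.3984] [[0.0, 0.0089, -1.0], [-0.0002, -1.0, -0.0089], [-1.0, 0.0002, -0.0]]
```

View pics/y_w.png

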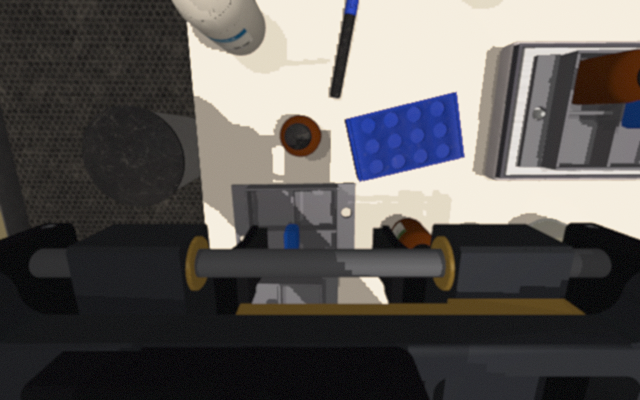

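View pics/y_s.png

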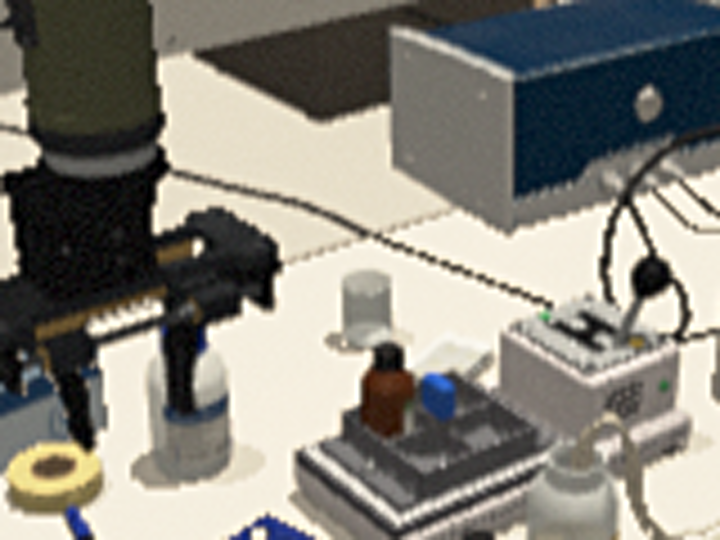

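```bash
python3 - <<'E'
from h import *
im=cv2.imread("pics/y_w.png"); st=ctrl.get_state(); print(np.round(st["position"],4))
cv2.imwrite("pics/z.png",cv2.resize(im[100:170,260:340],None,fx=6,fy=6,interpolation=cv2.INTER_CUBIC))
print("B",toworld("wrist",(298.3,134.5),.085,st).round(4))
E
```

```text
[0.5488 0.3182 0.3984]
B [0.6048 0.3387 0.085 ]
```

View pics/z.png

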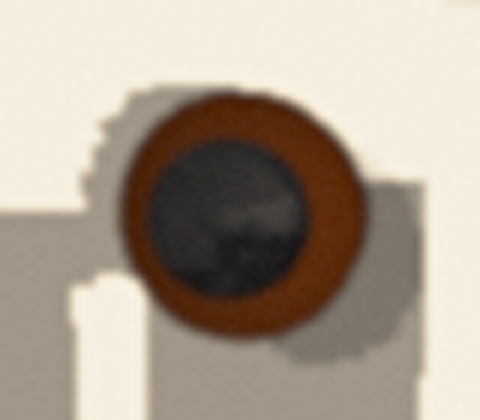

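```bash
python3 -m crank '[0,-10,-27,0,0,0,60, 0,-11,-27,0,0,0,60, 50,0,0,0,0,0,60, 50,0,0,0,0,0,60, 27,0,0,0,0,0,60]' 30
python3 -m crank '[10,0,0,0,0,0,60, 10,0,0,0,0,0,60, 0,0,0,0,0,0,60, 0,0,0,0,0,0,60, 0,0,0,0,0,0,60]' 30
python3 - <<'E'
from h import *
st,im=snap("wrist","aa_w.png"); print(np.round(st["position"],4))
E
```

```text
time: 32.25
position: [0.6017, 0.3394, 0.268]
tool_rot: [2.211, 0.009, -2.219]
ft_force: [-0.4, 0.2, -0.7]
grip_width: 0.686
time: 32.88
position: [0.6024, 0.3404, 0.2526]
tool_rot: [2.218, 0.013, -2.215]
ft_force: [0.7, 0.1, -0.2]
grip_width: 0.687
[0.6024 0.3404 0.2526]
```

View pics/aa_w.png

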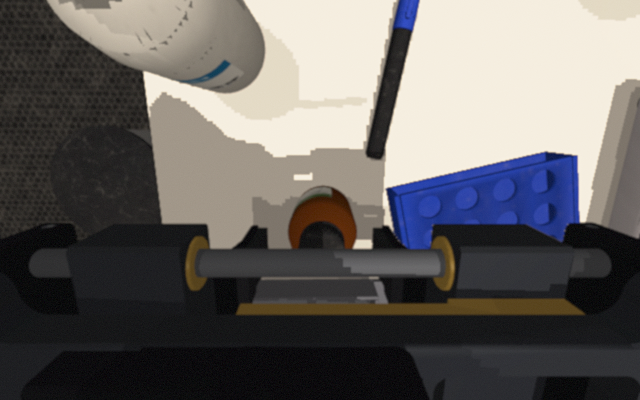

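```bash
python3 -m crank '[0,0,0,0,0,0,15, 0,0,0,0,0,0,15, 0,0,0,0,0,0,15, 0,0,0,0,0,0,15, -10,0,0,0,0,0,15]' 30
python3 -m crank '[-40,0,0,0,0,0,15, -50,0,0,0,0,0,15, -50,0,0,0,0,0,15, -20,20,0,0,0,0,15, 0,40,-7,0,0,0,15]' 30
python3 -m crank '[0,50,-7,0,0,0,15, 0,50,-7,0,0,0,15, 0,50,-7,0,0,0,15, 0,50,-7,0,0,0,15, 0,50,-7,0,0,0,15]' 30
python3 -m crank '[0,38,-8,0,0,0,15, 0,0,0,0,0,0,15, 0,0,0,0,0,0,15, 0,0,0,0,0,0,15, 0,0,0,0,0,0,15]' 30
python3 - <<'E'
from h import *
st,im=snap("wrist","ab_w.png"); print(np.round(st["position"],4),R.from_rotvec(st["tool_rot"]).as_matrix().round(4).tolist())
E
```

```text
time: 33.55
position: [0.6018, 0.3399, 0.2607]
tool_rot: [2.213, 0.011, -2.218]
ft_force: [-0.3, 0.1, -0.9]
grip_width: 0.273
time: 34.17
position: [0.6088, 0.2814, 0.4238]
tool_rot: [2.218, 0.019, -2.212]
ft_force: [1.0, -0.1, -0.7]
grip_width: 0.268
time: 34.8
position: [0.647, 0.0276, 0.4207]
tool_rot: [2.214, 0.009, -2.218]
ft_force: [0.4, -0.4, -0.9]
grip_width: 0.271
time: 35.42
position: [0.6557, -0.0058, 0.4216]
tool_rot: [2.215, 0.015, -2.215]
ft_force: [-1.1, -0.3, -0.8]
grip_width: 0.27
[ 0.6557 -0.0058  0.4216] [[-0.0, 0.013, -0.9999], [0.0001, -0.9999, -0.013], [-1.0, -0.0001, 0.0]]
```

View pics/ab_w.png

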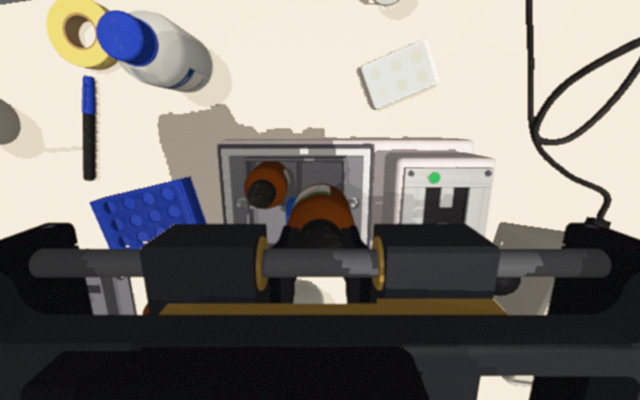

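```bash
python3 -m crank '[40,1.5,-1,0,0,0,15, 35,0,0,0,0,0,15, 20,0,0,0,0,0,15, 12,0,0,0,0,0,15, 7,0,0,0,0,0,15]' 30
python3 -m crank '[3,0,0,0,0,0,15, 2,0,0,0,0,0,15, 0,0,0,0,0,0,15, 0,0,0,0,0,0,15, 0,0,0,0,0,0,15]' 30
python3 -m crank '[1,0,0,0,0,0,15, 1,0,0,0,0,0,15, 0,0,0,0,0,0,15, 0,0,0,0,0,0,15, 0,0,0,0,0,0,15]' 30
```

```text
time: 36.1
position: [0.6572, -0.0085, 0.3077]
tool_rot: [2.217, 0.012, -2.215]
ft_force: [-0.7, 0.5, -0.6]
grip_width: 0.275
time: 36.72
position: [0.657, -0.0086, 0.3028]
tool_rot: [2.217, 0.012, -2.215]
ft_force: [0.5, 0.5, -0.1]
grip_width: 0.275
time: 37.35
position: [0.6571, -0.0086, 0.301]
tool_rot: [2.217, 0.012, -2.215]
ft_force: [-0.4, 0.4, 4.5]
grip_width: 0.272
```

```bash
python3 -m crank '[0,0,0,0,0,0,25, 0,0,0,0,0,0,36, 0,0,0,0,0,0,38, -30,0,0,0,0,0,38, -40,0,0,0,0,0,38]' 30
python3 -m crank '[-30,-40,40,0,0,0,60, 0,-43,50,0,0,0,60, 0,-43,50,0,0,0,60, 0,-43,50,0,0,0,60, 0,-43,50,0,0,0,60]' 30
python3 -m crank '[0,0,0,0,0,0,60, 0,0,0,0,0,0,60, 0,0,0,0,0,0,60, 0,0,0,0,0,0,60, 0,0,0,0,0,0,60]' 30
python3 - <<'E'
from h import *
st,im=snap("wrist","ac_w.png"); print(st["time"],np.round(st["position"],4),R.from_rotvec(st["tool_rot"]).as_matrix().round(4).tolist())
snap("scene","ac_s.png",(220,120,420,260),4)
E
```

```text
time: 37.98
position: [0.6564, -0.0091, 0.3694]
tool_rot: [2.212, 0.012, -2.22]
ft_force: [0.7, 1.0, 0.3]
grip_width: 0.434
time: 38.6
position: [0.4244, 0.1919, 0.3995]
tool_rot: [2.216, 0.011, -2.216]
ft_force: [0.2, 1.4, 0.1]
grip_width: 0.688
time: 39.22
position: [0.4267, 0.1903, 0.3995]
tool_rot: [2.216, 0.011, -2.218]
ft_force: [0.4, -1.2, 0.2]
grip_width: 0.691
39.225 [0.4267 0.1903 0.3995] [[-0.0008, 0.0097, -1.0], [0.0004, -1.0, -0.0097], [-1.0, -0.0004, 0.0008]]
```

View pics/ac_w.png

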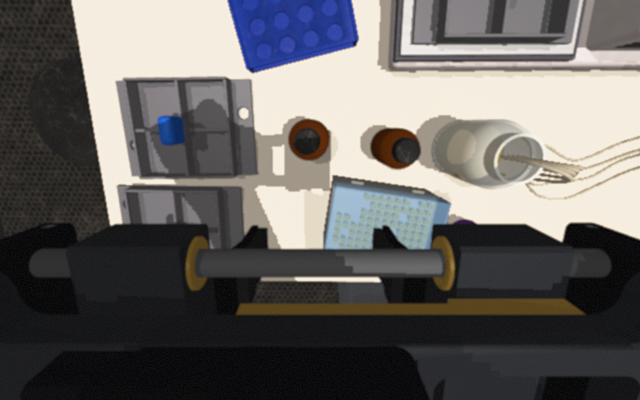

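View pics/ac_s.png

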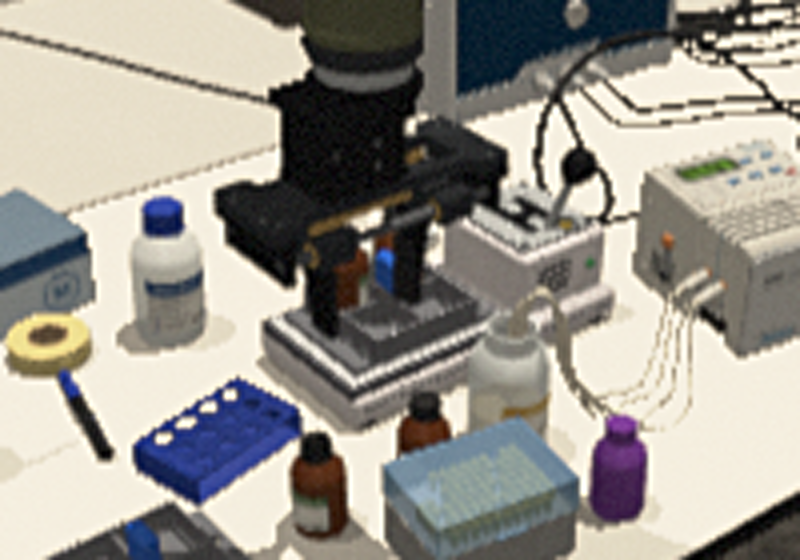

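```bash
python3 - <<'E'
from h import *
im=cv2.imread("pics/ac_w.png"); ctrl.get_image("top"); st=ctrl.get_state(); print(np.round(st["position"],4))
cv2.imwrite("pics/ad.png",cv2.resize(im[110:190,280:430],None,fx=5,fy=5,interpolation=cv2.INTER_CUBIC))
print("C",toworld("wrist",(307,140.3),.085,st).round(4),"D",toworld("wrist",(405,150),.085,st).round(4))
E
```

```text
[0.4264 0.1907 0.3997]
C [0.4769 0.2031 0.085 ] D [0.4687 0.1084 0.085 ]
```

View pics/ad.png

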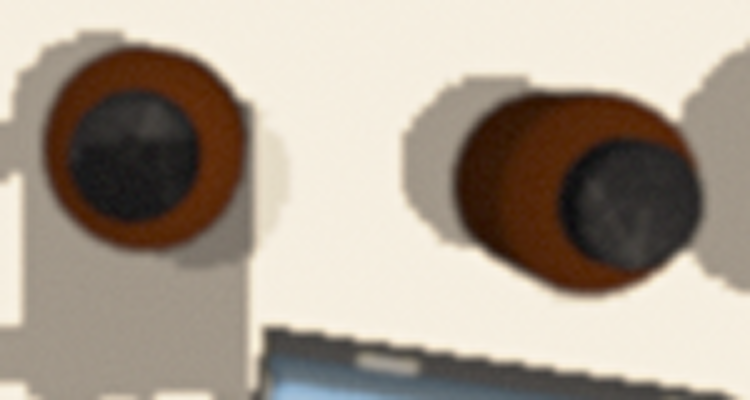

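```bash
python3 -m crank '[0,-6,-25,0,0,0,60, 0,-6,-25,0,0,0,60, 50,0,0,0,0,0,60, 50,0,0,0,0,0,60, 27,0,0,0,0,0,60]' 30
python3 -m crank '[10,0,0,0,0,0,60, 10,0,0,0,0,0,60, 0,0,0,0,0,0,60, 0,0,0,0,0,0,60, 0,0,0,0,0,0,60]' 30
python3 - <<'E'
from h import *
st,im=snap("wrist","ae_w.png"); print(np.round(st["position"],4))
E
```

```text
time: 40.0
position: [0.4753, 0.2029, 0.27]
tool_rot: [2.212, 0.011, -2.22]
ft_force: [0.1, -0.8, 0.8]
grip_width: 0.689
time: 40.62
position: [0.4764, 0.2035, 0.2536]
tool_rot: [2.218, 0.012, -2.214]
ft_force: [0.2, -0.6, -0.5]
grip_width: 0.687
[0.4764 0.2035 0.2536]
```

View pics/ae_w.png

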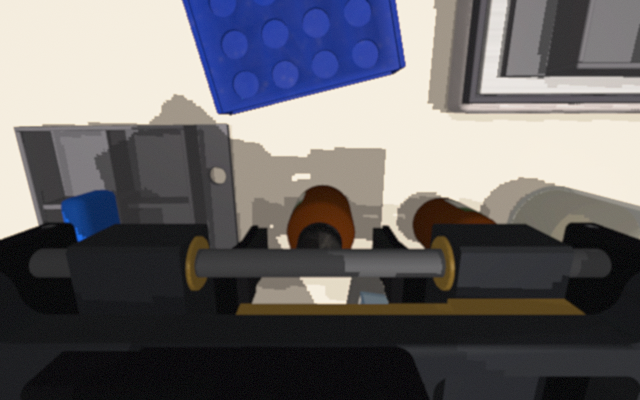

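```bash
python3 -m crank '[1,0,0,0,0,0,15, 0,0,0,0,0,0,15, 0,0,0,0,0,0,15, 0,0,0,0,0,0,15, -10,0,0,0,0,0,15]' 30
python3 -m crank '[-40,0,0,0,0,0,15, -50,0,0,0,0,0,15, -30,20,-15,0,0,0,15, 0,45,-35,0,0,0,15, 0,45,-35,0,0,0,15]' 30
python3 -m crank '[0,45,-35,0,0,0,15, 0,0,0,0,0,0,15, 0,0,0,0,0,0,15, 0,0,0,0,0,0,15, 0,0,0,0,0,0,15]' 30
python3 - <<'E'
from h import *
st,im=snap("wrist","af_w.png"); print(np.round(st["position"],4),R.from_rotvec(st["tool_rot"]).as_matrix().round(4).tolist())
E
```

```text
time: 41.3
position: [0.4756, 0.2032, 0.2614]
tool_rot: [2.214, 0.012, -2.218]
ft_force: [-0.2, -0.5, -0.6]
grip_width: 0.271
time: 41.92
position: [0.563, 0.0936, 0.3835]
tool_rot: [2.218, 0.013, -2.212]
ft_force: [-0.4, 0.7, -0.7]
grip_width: 0.272
time: 42.55
position: [0.5972, 0.0511, 0.3822]
tool_rot: [2.215, 0.014, -2.214]
ft_force: [0.1, 0.1, -0.3]
grip_width: 0.272
[0.5972 0.0511 0.3822] [[0.0004, 0.013, -0.9999], [-0.0002, -0.9999, -0.013], [-1.0, 0.0002, -0.0004]]
```

View pics/af_w.png

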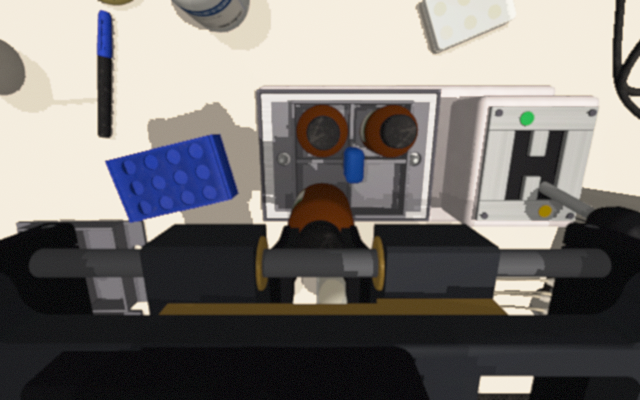

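```bash
python3 -m crank '[30,1,0,0,0,0,15, 20,0,0,0,0,0,15, 12,0,0,0,0,0,15, 8,0,0,0,0,0,15, 5,0,0,0,0,0,15]' 30
python3 -m crank '[3,0,0,0,0,0,15, 2,0,0,0,0,0,15, 0,0,0,0,0,0,15, 0,0,0,0,0,0,15, 0,0,0,0,0,0,15]' 30
python3 -m crank '[1,0,0,0,0,0,15, 1,0,0,0,0,0,15, 0,0,0,0,0,0,15, 0,0,0,0,0,0,15, 0,0,0,0,0,0,15]' 30
```

```text
time: 43.22
position: [0.5979, 0.0488, 0.3068]
tool_rot: [2.216, 0.012, -2.215]
ft_force: [-0.1, 0.0, -1.6]
grip_width: 0.273
time: 43.85
position: [0.5978, 0.0487, 0.302]
tool_rot: [2.216, 0.012, -2.216]
ft_force: [-0.2, 0.2, -1.0]
grip_width: 0.273
time: 44.48
position: [0.5983, 0.049, 0.3017]
tool_rot: [2.219, 0.012, -2.213]
ft_force: [-1.7, -0.4, 7.1]
grip_width: 0.271
```

```bash
python3 -m crank '[0,0,0,0,0,0,25, 0,0,0,0,0,0,36, 0,0,0,0,0,0,38, -30,0,0,0,0,0,38, -40,0,0,0,0,0,38]' 30
python3 -m crank '[-10,-20,40,0.1,0,0,50, 0,-20,40,0,0,0,50, 0,-16,48,0,0,0,50, 0,0,0,0,0,0,50, 0,0,0,0,0,0,50]' 30
```

```text
time: 45.1
position: [0.5973, 0.0484, 0.369]
tool_rot: [2.212, 0.012, -2.22]
ft_force: [-0.0, -0.3, -0.1]
grip_width: 0.433
time: 45.72
position: [0.4734, 0.1116, 0.3799]
tool_rot: [-2.177, 0.098, 2.175]
ft_force: [-0.5, -0.2, 0.4]
grip_width: 0.574
```

```bash
python3 -m crank '[0,0,0,0.17,0,0,50, 0,0,0,0.17,0,0,50, 0,0,0,0.17,0,0,50, 0,0,0,0.17,0,0,50, 0,0,0,0.17,0,0,50]' 30
python3 -m crank '[0,0,0,0.15,0,0,50, 0,0,0,0,0,0,50, 0,0,0,0,0,0,50, 0,0,0,0,0,0,50, 0,0,0,0,0,0,50]' 30
python3 - <<'E'
from h import *
st,im=snap("wrist","ag_w.png"); s,p,M=pose(); print(st["time"],np.round(p,4),M.round(4).tolist())
d=np.array([.468,.107,.2522])-p; print("tool delta mm",(M.T@d*1000).round(1)); print(topix("wrist",[.468,.107,.085],st))
E
```

```text
time: 46.35
position: [0.4678, 0.1095, 0.3862]
tool_rot: [-1.738, 0.737, 1.728]
ft_force: [-0.6, -0.1, 1.0]
grip_width: 0.576
time: 46.98
position: [0.4624, 0.1074, 0.3921]
tool_rot: [-1.703, 0.771, 1.679]
ft_force: [0.3, -0.3, -0.2]
grip_width: 0.573
46.975 [0.4624 0.1073 0.3921] [[0.0222, -0.7694, -0.6383], [0.0165, -0.6381, 0.7697], [-0.9996, -0.0277, -0.0015]]
tool delta mm [140.   -0.3  -3.6]
[324.07287307 190.46766115]
```

View pics/ag_w.png

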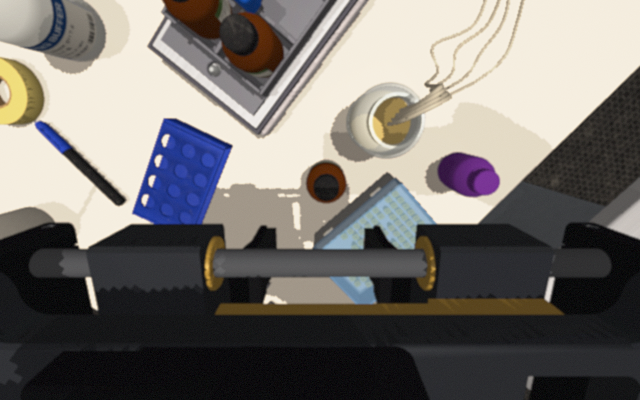

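```bash
python3 -m crank '[0,0,0,0,0,0,50, 0,0,0,0,0,0,50, 0,0,0,0,0,0,50, 0,0,0,0,0,0,50, 0,0,0,0,0,0,50]' 30
python3 - <<'E'
from h import *
st,im=snap("wrist","ah_w.png"); s,p,M=pose(); print(st["time"],np.round(p,4),M.round(4).tolist(),np.round(s["joint_positions"],3))
d=np.array([.468,.107,.2522])-p; print("tool delta mm",(M.T@d*1000).round(1)); print(topix("wrist",[.468,.107,.085],st))
tgt=np.array([0,0,-1.]); 
# small rotation making tool x = down, in tool axes
ax=np.cross(M[:,0],tgt); print("rot tool",(M.T@ax).round(4))
cv2.imwrite("pics/ai.png",cv2.resize(im[140:220,280:380],None,fx=6,fy=6,interpolation=cv2.INTER_CUBIC))
E
```

```text
time: 47.65
position: [0.4626, 0.1062, 0.3922]
tool_rot: [-1.702, 0.774, 1.676]
ft_force: [0.1, 0.5, -0.4]
grip_width: 0.577
47.65 [0.4626 0.1062 0.3922] [[0.0225, -0.7712, -0.6362], [0.016, -0.636, 0.7715], [-0.9996, -0.0276, -0.002]] [ 0.88  -0.049 -1.109  1.866 -0.057  1.272 -2.666]
tool delta mm [140.1  -0.8  -2.5]
[323.36783632 191.67332125]
rot tool [-0.     -0.002   0.0276]
```

View pics/ai.png

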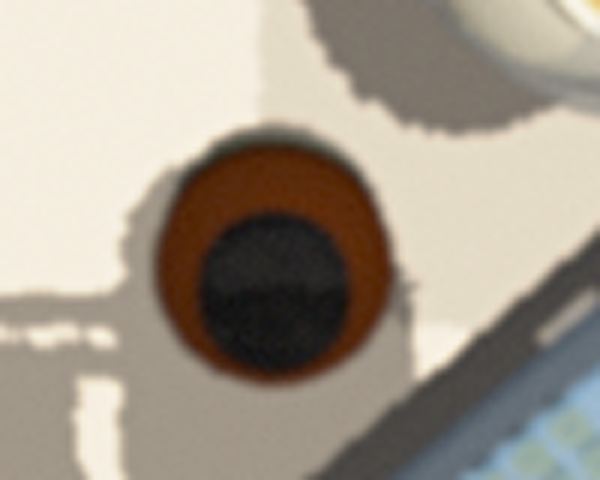

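```bash
python3 -m crank '[0,0,0,-0.12,0,0,50, 0,0,0,0,0,0.028,50, 0,0,0,0,0,0,50, 0,0,0,0,0,0,50, 0,0,0,0,0,0,50]' 30
python3 -m crank '[0,0,0,0,0,0,50, 0,0,0,0,0,0,50, 0,0,0,0,0,0,50, 0,0,0,0,0,0,50, 0,0,0,0,0,0,50]' 30
python3 - <<'E'
from h import *
st,im=snap("wrist","aj_w.png"); s,p,M=pose(); print(st["time"],np.round(p,4),M.round(4).tolist(),np.round(s["joint_positions"],3))
ax=np.cross(M[:,0],[0,0,-1.]); print("rot tool",(M.T@ax).round(4))
g=cv2.cvtColor(im,cv2.COLOR_BGR2GRAY); c0=topix("wrist",[.468,.107,.085],st); print(c0)
x0,y0=int(c0[0])-40,int(c0[1])-40
cv2.imwrite("pics/ak.png",cv2.resize(im[y0:y0+80,x0:x0+80],None,fx=6,fy=6,interpolation=cv2.INTER_CUBIC)); print(x0,y0)
E
```

```text
time: 48.32
position: [0.4626, 0.1063, 0.3922]
tool_rot: [-1.781, 0.714, 1.772]
ft_force: [-0.3, -0.1, -0.7]
grip_width: 0.572
time: 48.95
position: [0.4625, 0.1063, 0.3922]
tool_rot: [-1.781, 0.713, 1.772]
ft_force: [-0.5, -0.3, 0.4]
grip_width: 0.576
48.95 [0.4626 0.1063 0.3922] [[0.0032, -0.6897, -0.7241], [-0.0042, -0.7241, 0.6897], [-1.0, 0.0009, -0.0053]] [ 0.868 -0.028 -1.116  1.857 -0.021  1.295 -2.574]
rot tool [ 0.     -0.0053 -0.0009]
[314.80617875 192.02228379]
274 152
```

View pics/ak.png

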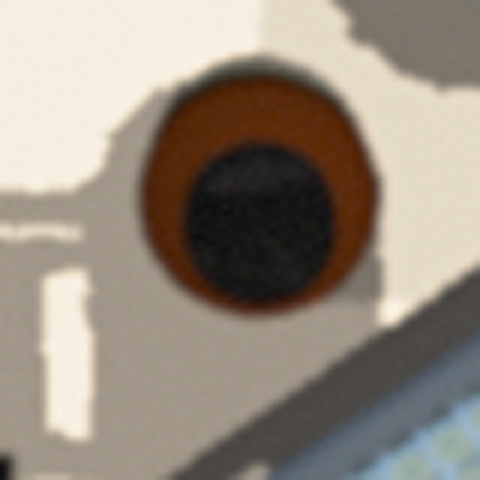

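```bash
python3 - <<'E'
from h import *
s,p,M=pose(); w=toworld("wrist",(317.3,189),.083); print(w.round(4)); d=np.r_[w[:2],.2522]-p; print("tool delta",(M.T@d*1000).round(1))
E
```

```text
[0.4682 0.1035 0.083 ]
tool delta [140.   -2.   -5.3]
```

```bash
python3 -m crank '[0,-3,-4,0,-0.005,0,50, 40,0,0,0,0,0,50, 40,0,0,0,0,0,50, 20,0,0,0,0,0,50, 0,0,0,0,0,0,50]' 30
python3 - <<'E'
from h import *
st,im=snap("wrist","al_w.png"); s,p,M=pose(); print(st["time"],np.round(p,4),M.round(4).tolist())
snap("scene","al_s.png",(240,120,440,260),4)
E
```

```text
time: 49.62
position: [0.4669, 0.106, 0.2907]
tool_rot: [-1.774, 0.712, 1.781]
ft_force: [0.0, -0.1, 0.0]
grip_width: 0.575
49.625 [0.4675 0.1063 0.2921] [[-0.0014, -0.6886, -0.7251], [-0.0004, -0.7251, 0.6886], [-1.0, 0.0012, 0.0007]]
```

View pics/al_w.png

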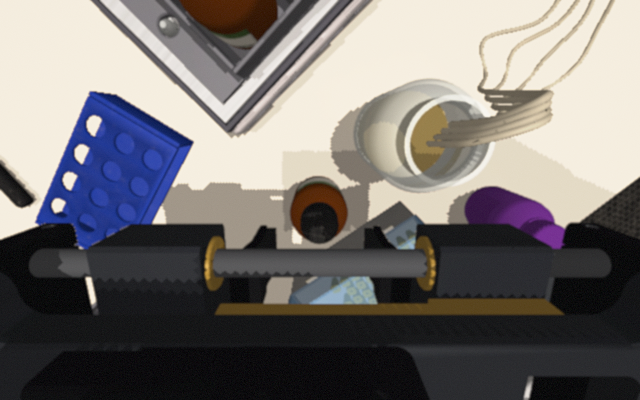

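View pics/al_s.png

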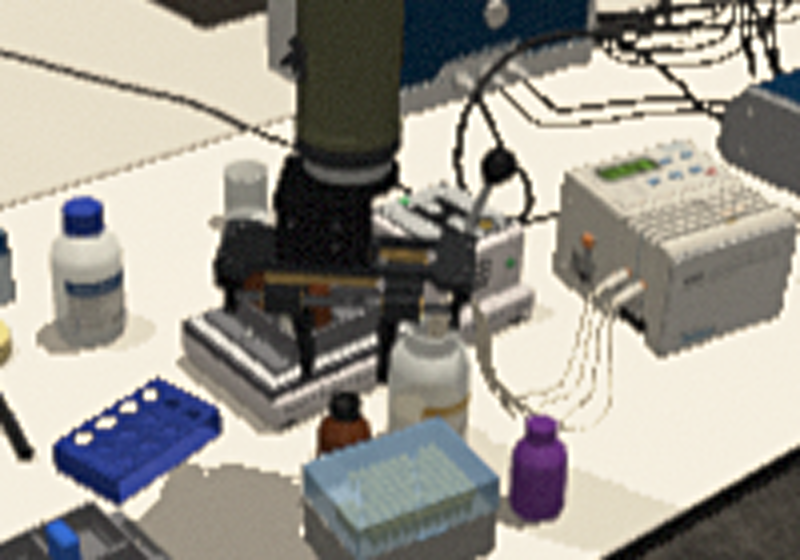

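```bash
python3 -m crank '[20,0,0,0,0,0,50, 14,0,0,0,0,0,50, 5,0,0,0,0,0,50, 0,0,0,0,0,0,50, 0,0,0,0,0,0,50]' 30
python3 - <<'E'
from h import *
st,im=snap("wrist","am_w.png"); s,p,M=pose(); print(st["time"],np.round(p,4))
E
```

```text
time: 50.35
position: [0.4679, 0.1057, 0.2541]
tool_rot: [-1.777, 0.711, 1.775]
ft_force: [0.3, -0.6, -0.1]
grip_width: 0.576
50.35 [0.4679 0.1056 0.254 ]
```

View pics/am_w.png

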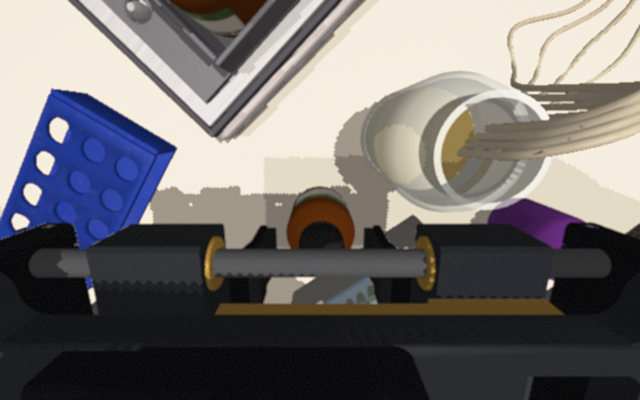

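```bash
python3 -m crank '[1.5,0,0,0,0,0,15, 0,0,0,0,0,0,15, 0,0,0,0,0,0,15, 0,0,0,0,0,0,15, -10,0,0,0,0,0,15]' 30
python3 -m crank '[-40,0,0,0,0,0,15, -50,0,0,0,0,0,15, -50,0,0,0,0,0,15, 0,0,0,0,0,0,15, 0,0,0,0,0,0,15]' 30
python3 -m crank '[0,0,0,-0.155,0,0,15, 0,0,0,-0.155,0,0,15, 0,0,0,-0.155,0,0,15, 0,0,0,-0.155,0,0,15, 0,0,0,-0.15,0,0,15]' 30
python3 -m crank '[0,0,0,0,0,0,15, 0,0,0,0,0,0,15, 0,0,0,0,0,0,15, 0,0,0,0,0,0,15, 0,0,0,0,0,0,15]' 30
python3 - <<'E'
from h import *
st,im=snap("wrist","an_w.png"); s,p,M=pose(); print(st["time"],np.round(p,4),M.round(4).tolist())
d=np.array([.599,-.008,p[2]])-p; print("tool delta",(M.T@d*1000).round(1))
ax=np.cross(M[:,0],[0,0,-1.]); print("rot tool",(M.T@ax).round(4))
E
```

```text
time: 51.02
position: [0.4669, 0.1055, 0.2612]
tool_rot: [-1.775, 0.712, 1.779]
ft_force: [-0.5, -0.2, -1.3]
grip_width: 0.27
time: 51.65
position: [0.4672, 0.1057, 0.4014]
tool_rot: [-1.776, 0.712, 1.777]
ft_force: [0.4, -0.5, -1.7]
grip_width: 0.266
time: 52.28
position: [0.4669, 0.1055, 0.3997]
tool_rot: [2.209, 0.015, -2.219]
ft_force: [0.1, 0.5, -2.4]
grip_width: 0.272
time: 52.9
position: [0.4675, 0.1057, 0.4017]
tool_rot: [2.216, 0.009, -2.217]
ft_force: [0.2, -0.5, -1.5]
grip_width: 0.273
52.9 [0.4675 0.1057 0.4018] [[-0.0003, 0.0086, -1.0], [-0.0008, -1.0, -0.0086], [-1.0, 0.0008, 0.0003]]
tool delta [ 1.000e-01  1.148e+02 -1.305e+02]
rot tool [-0.      0.0003 -0.0008]
```

View pics/an_w.png

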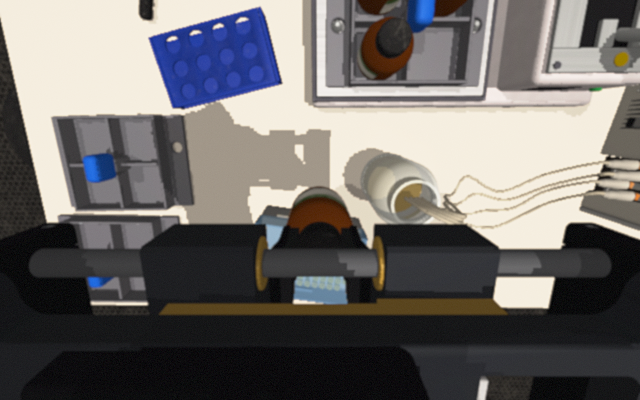

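```bash
python3 -m crank '[-10,0,-40,0,0,0,15, 0,35,-40,0,0,0,15, 0,40,-30,0,0,0,15, 0,40,-20,0,0,0,15, 0,0,0,0,0,0,15]' 30
python3 -m crank '[0,0,0,0,0,0,15, 0,0,0,0,0,0,15, 0,0,0,0,0,0,15, 0,0,0,0,0,0,15, 0,0,0,0,0,0,15]' 30
python3 - <<'E'
from h import *
st,im=snap("wrist","ao_w.png"); s,p,M=pose(); print(st["time"],np.round(p,4))
d=np.array([.599,-.008,.3005])-p; print("tool delta",(M.T@d*1000).round(1))
E
```

```text
time: 53.58
position: [0.5998, -0.0135, 0.4107]
tool_rot: [2.218, -0.002, -2.221]
ft_force: [-0.1, 0.4, -1.4]
grip_width: 0.271
time: 54.2
position: [0.5985, -0.0078, 0.4119]
tool_rot: [2.216, 0.009, -2.216]
ft_force: [0.4, 0.2, -1.2]
grip_width: 0.275
54.2 [ 0.5985 -0.008   0.4118]
tool delta [ 1.113e+02 -1.000e-01 -6.000e-01]
```

View pics/ao_w.png

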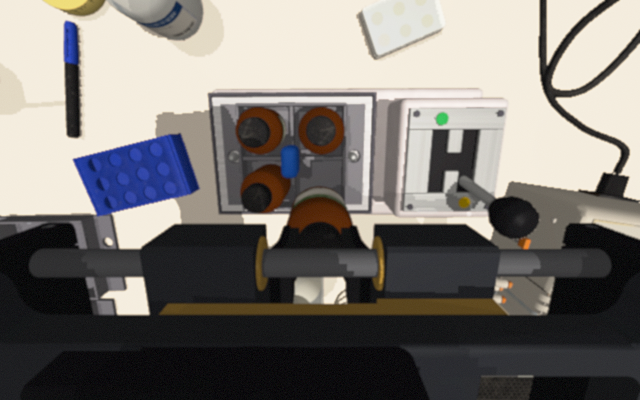

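```bash
python3 -m crank '[40,0,-0.5,0,0,0,15, 30,0,0,0,0,0,15, 20,0,0,0,0,0,15, 11,0,0,0,0,0,15, 5,0,0,0,0,0,15]' 30
python3 -m crank '[2,0,0,0,0,0,15, 1,0,0,0,0,0,15, 0,0,0,0,0,0,15, 0,0,0,0,0,0,15, 0,0,0,0,0,0,15]' 30
python3 -m crank '[1,0,0,0,0,0,15, 1,0,0,0,0,0,15, 0,0,0,0,0,0,15, 0,0,0,0,0,0,15, 0,0,0,0,0,0,15]' 30
```

```text
time: 54.88
position: [0.5991, -0.0082, 0.3055]
tool_rot: [2.216, 0.009, -2.217]
ft_force: [1.0, -0.3, -0.6]
grip_width: 0.272
time: 55.5
position: [0.5991, -0.0082, 0.303]
tool_rot: [2.217, 0.009, -2.216]
ft_force: [0.9, -1.4, -1.1]
grip_width: 0.273
time: 56.12
position: [0.599, -0.0082, 0.3007]
tool_rot: [2.216, 0.009, -2.217]
ft_force: [0.8, -0.2, -1.8]
grip_width: 0.275
```

```bash
python3 -m crank '[1,0,0,0,0,0,15, 0.8,0,0,0,0,0,15, 0,0,0,0,0,0,15, 0,0,0,0,0,0,15, 0,0,0,0,0,0,15]' 30
```

```text
time: 56.75
position: [0.5993, -0.0081, 0.2996]
tool_rot: [2.217, 0.009, -2.216]
ft_force: [0.2, -1.4, 5.5]
grip_width: 0.274
```

```bash
python3 -m crank '[0,0,0,0,0,0,25, 0,0,0,0,0,0,36, 0,0,0,0,0,0,38, -30,0,0,0,0,0,38, -40,0,0,0,0,0,38]' 30
python3 -m crank '[-40,0,30,0,0,0,60, -20,0,35,0,0,0,60, 0,0,0,0,0,0,60, 0,0,0,0,0,0,60, 0,0,0,0,0,0,60]' 30
python3 - <<'E'
from h import *
st,im=snap("wrist","ap_w.png"); s,p,M=pose(); print(st["time"],np.round(p,4))
snap("scene","ap_s.png",(220,100,420,240),4)
snap("top","ap_t.png",(170,90,470,310),2.6)
E
```

```text
time: 57.38
position: [0.5984, -0.0083, 0.3679]
tool_rot: [2.212, 0.01, -2.222]
ft_force: [0.4, -0.0, 0.1]
grip_width: 0.433
time: 58.0
position: [0.5345, -0.0089, 0.4276]
tool_rot: [2.214, 0.01, -2.22]
ft_force: [0.9, 0.5, -0.1]
grip_width: 0.684
58.0 [ 0.5345 -0.0088  0.4277]
```

View pics/ap_w.png

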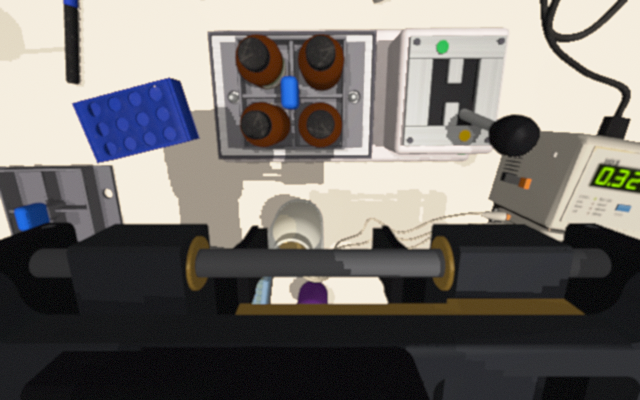

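View pics/ap_s.png

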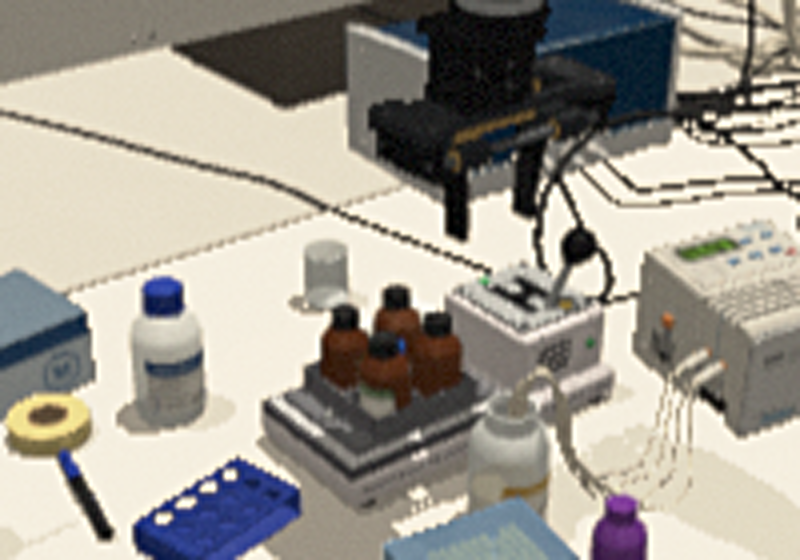

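```bash
python3 -m crank '[0,40,-13,0,0,0,65, 0,40,-13,0,0,0,65, 0,40,-13,0,0,0,65, 0,42,-13,0,0,0,65, 0,0,0,0,0,0,65]' 20
python3 -m crank '[0,0,0,0,0,0,65, 0,0,0,0,0,0,65, 0,0,0,0,0,0,65, 0,0,0,0,0,0,65, 0,0,0,0,0,0,65]' 20
python3 - <<'E'
from h import *
st,im=snap("wrist","aq_w.png"); s,p,M=pose(); print(st["time"],np.round(p,4))
for r in ctrl.mark_of("wrist","knob"): print(r["at"],r["confidence"],toworld("wrist",r["at"],.1564,st).round(4))
E
```

```text
time: 58.78
position: [0.5877, -0.1752, 0.4274]
tool_rot: [2.217, 0.001, -2.222]
ft_force: [-0.3, 1.1, 0.7]
grip_width: 0.747
time: 59.4
position: [0.5875, -0.17, 0.4292]
tool_rot: [2.216, 0.009, -2.217]
ft_force: [-0.3, -0.3, -0.1]
grip_width: 0.745
59.4 [ 0.5875 -0.1701  0.4292]
[317.3, 196.3] 0.59 [ 0.5932 -0.1684  0.1564]
```

View pics/aq_w.png

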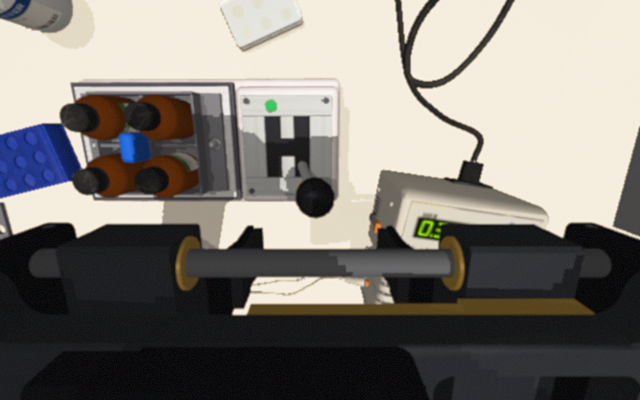

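```bash
python3 -m crank '[40,0,-3,0,0,0,65, 40,0,0,0,0,0,65, 25,0,0,0,0,0,65, 0,0,0,0,0,0,65, 0,0,0,0,0,0,65]' 20
python3 -m crank '[0,0,0,0,0,0,30, 0,0,0,0,0,0,30, 0,0,0,0,0,0,30, 0,0,0,0,0,0,30, 0,0,0,0,0,0,30]' 20
```

```text
time: 60.12
position: [0.591, -0.1703, 0.3254]
tool_rot: [2.218, 0.008, -2.215]
ft_force: [0.1, -0.5, -0.6]
grip_width: 0.746
time: 60.75
position: [0.5908, -0.168, 0.3244]
tool_rot: [2.217, 0.015, -2.217]
ft_force: [-0.7, 4.6, 2.9]
grip_width: 0.379
```

```bash
python3 -m crank '[-2,0,-10,0,0,0,30, -2,0,-10,0,0,0,30, -1,0,-10,0,0,0,30, -0.5,0,-8,0,0,0,30, 0,0,0,0,0,0,30]' 20
python3 -m crank '[0,0,0,0,0,0,30, 0,0,0,0,0,0,30, 0,0,0,0,0,0,30, 0,0,0,0,0,0,30, 0,0,0,0,0,0,30]' 20
python3 - <<'E'
from h import *
st,im=snap("wrist","ar_w.png",(200,80,440,320),2.5)
E
```

```text
time: 61.38
position: [0.6292, -0.1684, 0.3295]
tool_rot: [2.217, 0.013, -2.217]
ft_force: [0.1, 6.2, 1.1]
grip_width: 0.379
time: 62.0
position: [0.6288, -0.1685, 0.3295]
tool_rot: [2.217, 0.013, -2.217]
ft_force: [-0.2, 5.7, 1.1]
grip_width: 0.381
```

View pics/ar_w.png

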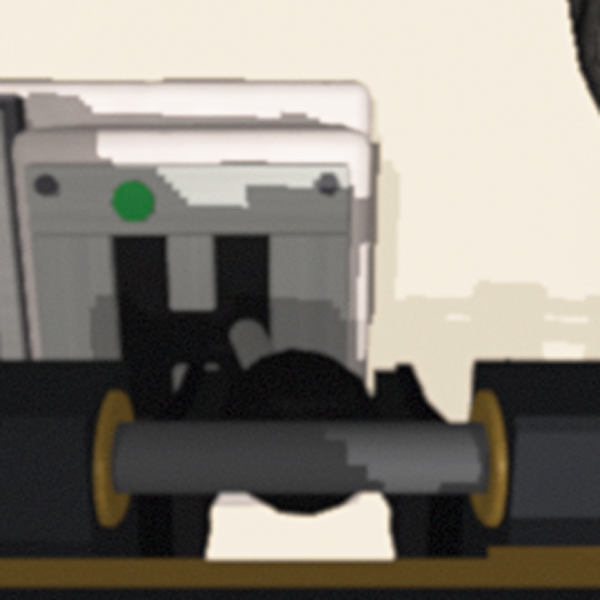

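Neutral is reached: the stem sits in the cross slot at about (250,345) in the crop. I shift left next.

```bash
python3 -m crank '[-1.5,-10,0,0,0,0,30, -1.5,-12,0,0,0,0,30, 0,-12,0,0,0,0,30, 1.5,-12,0,0,0,0,30, 1.5,-11,0,0,0,0,30]' 20
python3 -m crank '[0,0,0,0,0,0,30, 0,0,0,0,0,0,30, 0,0,0,0,0,0,30, 0,0,0,0,0,0,30, 0,0,0,0,0,0,30]' 20
python3 - <<'E'
from h import *
st,im=snap("wrist","as_w.png",(200,80,440,320),2.5)
E
```

```text
time: 62.68
position: [0.6281, -0.112, 0.3298]
tool_rot: [2.217, 0.009, -2.216]
ft_force: [1.1, -3.4, 0.9]
grip_width: 0.385
time: 63.3
position: [0.6281, -0.112, 0.3296]
tool_rot: [2.217, 0.011, -2.217]
ft_force: [-0.1, 3.6, 5.5]
grip_width: 0.374
```

View pics/as_w.png

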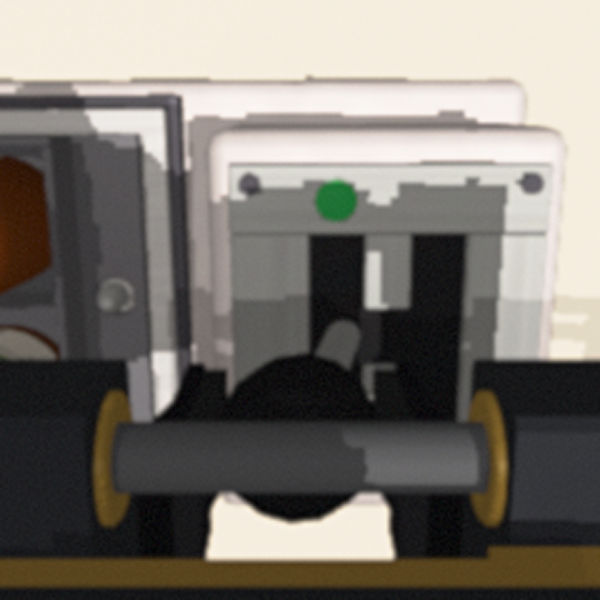

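The stem is now in the left slot. I push away to the far end.

```bash
python3 -m crank '[0,0,-10,0,0,0,30, 1,0,-10,0,0,0,30, 2,0,-10,0,0,0,30, 2,0,-9,0,0,0,30, 0,0,-3,0,0,0,30]' 20
python3 -m crank '[0,0,0,0,0,0,30, 0,0,0,0,0,0,30, 0,0,0,0,0,0,30, 0,0,0,0,0,0,30, 0,0,0,0,0,0,30]' 20
```

```text
time: 63.98
position: [0.6699, -0.1133, 0.3233]
tool_rot: [2.213, 0.008, -2.22]
ft_force: [-3.9, 0.0, 2.3]
grip_width: 0.377
time: 64.6
position: [0.6694, -0.1131, 0.3235]
tool_rot: [2.213, 0.008, -2.22]
ft_force: [-4.8, -2.1, -2.6]
grip_width: 0.383
```

```bash
python3 -m crank '[0,0,-2,0,0,0,30, 0,0,-1,0,0,0,30, 0,0,0,0,0,0,30, 0,0,0,0,0,0,30, 0,0,0,0,0,0,30]' 20
```

```text
time: 65.22
position: [0.6716, -0.113, 0.3231]
tool_rot: [2.21, 0.008, -2.224]
ft_force: [-7.4, -1.4, -2.4]
grip_width: 0.378
```

```bash
python3 -m crank '[0,0,-2,0,0,0,30, 0,0,-1,0,0,0,30, 0,0,0,0,0,0,30, 0,0,0,0,0,0,30, 0,0,0,0,0,0,30]' 20
python3 - <<'E'
from h import *
st,im=snap("wrist","at_w.png",(200,80,440,320),2.5)
E
```

```text
time: 65.85
position: [0.6736, -0.113, 0.3226]
tool_rot: [2.205, 0.008, -2.228]
ft_force: [-11.9, -1.7, -2.5]
grip_width: 0.383
```

View pics/at_w.png

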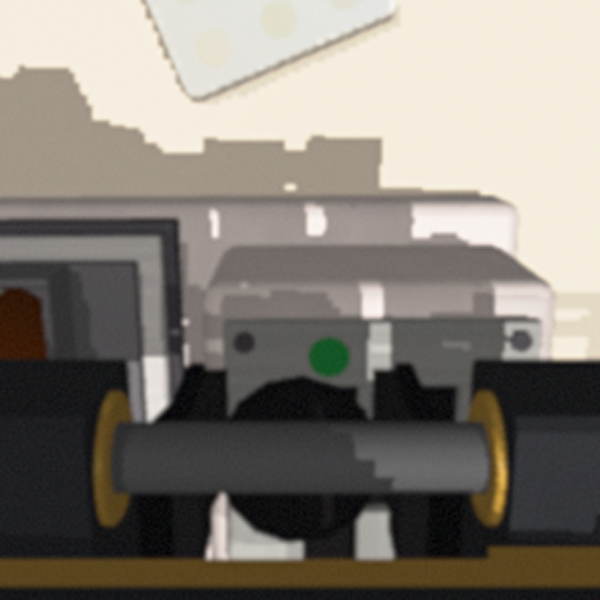

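```bash
python3 -m crank '[0,0,2,0,0,0,30, 0,0,0,0,0,0,50, 0,0,0,0,0,0,70, 0,0,0,0,0,0,70, 0,0,0,0,0,0,70]' 20
python3 -m crank '[-30,0,0,0,0,0,70, -40,0,0,0,0,0,70, -40,20,40,0,0,0,70, 0,20,50,0,0,0,70, 0,0,50,0,0,0,70]' 20
python3 -m crank '[0,0,0,0,0,0,70, 0,0,0,0,0,0,70, 0,0,0,0,0,0,70, 0,0,0,0,0,0,70, 0,0,0,0,0,0,70]' 20
python3 - <<'E'
from h import *
st,im=snap("wrist","au_w.png"); s,p,M=pose(); print(st["time"],np.round(p,4))
snap("scene","au_s.png",(200,100,440,270),3.3)
G=np.array([.6303,-.1372,.03]); l,c=.286,.217
K=G+.135*np.array([np.sin(l),np.cos(l)*np.sin(c),np.cos(l)*np.cos(c)]); print("expect",K.round(4))
for r in ctrl.mark_of("wrist","knob"): print(r["at"],r["confidence"],toworld("wrist",r["at"],K[2],st).round(4))
E
```

```text
time: 66.53
position: [0.6744, -0.1122, 0.325]
tool_rot: [2.218, 0.01, -2.215]
ft_force: [-0.1, 0.2, -0.0]
grip_width: 0.742
time: 67.15
position: [0.533, -0.1557, 0.4352]
tool_rot: [2.219, 0.004, -2.216]
ft_force: [-0.1, 0.1, 0.5]
grip_width: 0.807
time: 67.78
position: [0.5349, -0.1535, 0.4343]
tool_rot: [2.216, 0.011, -2.217]
ft_force: [-0.2, -0.1, 0.1]
grip_width: 0.807
67.775 [ 0.5348 -0.1535  0.4343]
expect [ 0.6684 -0.1093  0.1565]
[270.7, 36.0] 0.68 [ 0.6664 -0.1147  0.1565]
```

View pics/au_w.png

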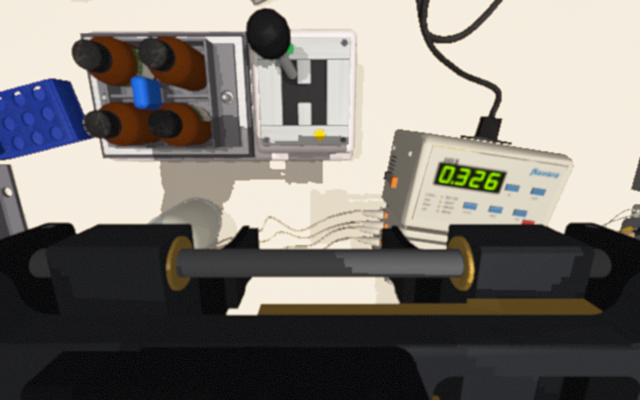

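View pics/au_s.png

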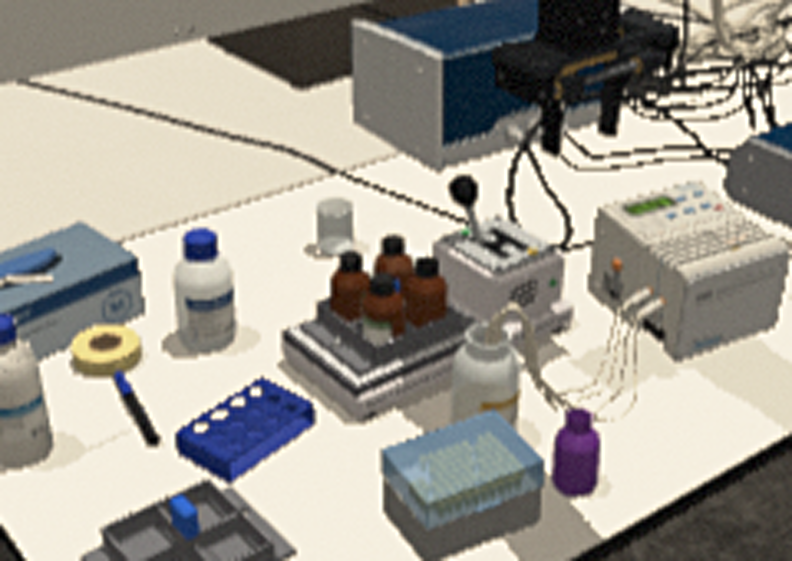

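```bash
python3 - <<'E'
from h import *
st=ctrl.get_state(); print("knob",toworld("wrist",(269,33.5),.1565,st).round(4))
snap("top","av_t.png",(170,90,470,310),2.6)
E
```

```text
knob [ 0.6679 -0.1137  0.1565]
```

View pics/av_t.png

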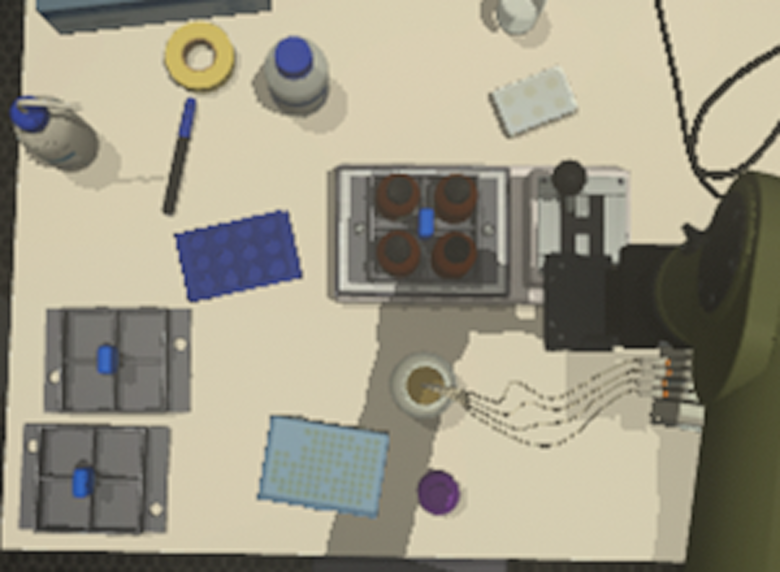

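```bash
python3 -c "
from bench import ctrl
print(ctrl.close_job())"
```

```text
the job is handed in; nothing more can be done
None
```

The mixer is set up as asked, and I handed the job in at about 68 s of the 210 s allowed. The robot was touching nothing.

1. **Lever to load:** I moved it from the left slot across neutral to the right slot and pulled it to the near stop at the yellow dot.
2. **Tray:** the tray at the right front fits. Its holes line up with the plate's pins, while the holes on the other two are about 19 and 32 mm off. It touched the deck at about 45.5 mm, not up on the pin tips, and both pins show through the ear holes. The other two trays lie flat on the bench.
3. **Bottles:** all four amber bottles stand upright, one in each cell. I left the purple look-alike alone.
4. **Lever to drive:** I moved it across neutral to the left slot and pushed it to the far stop at the green dot.

**Last checks:**
- The final pictures show everything in place, with the marker, the sensor case, both white bottles with blue caps and the other items where they were.
- The knob measured (0.668, -0.114) m against an expected (0.668, -0.109) m. The 4–5 mm sideways difference is within the slot's play plus the camera calibration error.
- One spare tray, at the lower left, was knocked a few centimetres aside during the run while the robot was not near it. It then moved about 2 mm more between my later pictures. It was fully on the bench and flat at the end.
- While turning for the last bottle, the last joint came to 0.02 rad from the end of its range without passing it. I turned back and carried on.

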